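Tip a crushed mortar sample into the balance pan

TASK

Take the sample cup by its handle from under the funnel and tip all eight mortar lumps out of it into the pan of the balance, spilling none. Then stand the empty cup upright on the yellow sheet in the shallow tray and let go of it, leaving the other specimens and the dish where they are.

Things in the scene. Friction and masses are not known exactly. Their poses are not given: they have to be found in the camera images.
- cup: sample cup: round aluminium, 85 mm tall, outside 62 mm across at foot, 100 at mouth, wall 3, floor 5 thick, 0.11 to 0.21 kg empty. Origin: centre of underside; z up its axis. A straight black bar handle, 14 mm wide (cup y), 18 deep, 78 long, leaves the wall towards -x at 62 mm height, rising 15 degrees outward. Starts full of lumps on the stand's plate, handle roughly towards the robot
- cup_grip (a point): point in the middle of the cup's handle bar, 91 mm from the cup's axis in its -x direction and 74 mm above its underside; a good place to grip across the 14 mm width
- cup_mouth (a point): centre of the cup's mouth, 85 mm above its underside
- stand: fixed retort stand. Steel plate 170 (x, -60 to +110) by 130 mm, 10 thick; 12 mm rod 340 tall at x = +95 (far side). It holds a clear funnel on the origin's vertical: stem end 135 mm up, 20 wide; from 160 to 235 mm up it widens to 150. Origin: on the table under the funnel; the cup stands there within 8 mm (rim 95 up). Funnel blocks a vertical gripper at the handle; draw the cup out sideways
- balance: fixed bench balance: white box 220 mm (x, from -140 to +80) by 160 mm (y), 45 tall, with a round open steel pan fixed on it, centred on the origin axis: rim 168 mm across (outside) at 100 mm height, floor 120 mm across at 59 mm height, wall 3 mm. Origin: on the table under the pan's centre
- pan_in (a point): centre of the pan's inner floor, 59 mm above the table (rim 41 mm higher)
- tray: fixed shallow white tray 170 mm square lined with a yellow paper sheet 150 mm square, upper face of the sheet 6.5 mm above the table, solid floor at 6 mm; edge strips 6 mm wide stand 10 mm above the table. Origin: on the table under the tray's centre
- lump0: crushed mortar lump, grey, faceted, about 26 mm across and 18 mm tall, 14 g, one of eight alike that start in the cup. Origin: centre of its underside at the start (it tumbles)
- lump1: crushed mortar lump, grey, faceted, about 26 mm across and 18 mm tall, 14 g, one of eight alike that start in the cup. Origin: centre of its underside at the start (it tumbles)
- lump2: crushed mortar lump, grey, faceted, about 26 mm across and 18 mm tall, 14 g, one of eight alike that start in the cup. Origin: centre of its underside at the start (it tumbles)
- lump3: crushed mortar lump, grey, faceted, about 26 mm across and 18 mm tall, 14 g, one of eight alike that start in the cup. Origin: centre of its underside at the start (it tumbles)
- lump4: crushed mortar lump, grey, faceted, about 26 mm across and 18 mm tall, 14 g, one of eight alike that start in the cup. Origin: centre of its underside at the start (it tumbles)
- lump5: crushed mortar lump, grey, faceted, about 26 mm across and 18 mm tall, 14 g, one of eight alike that start in the cup. Origin: centre of its underside at the start (it tumbles)
- lump6: crushed mortar lump, grey, faceted, about 26 mm across and 18 mm tall, 14 g, one of eight alike that start in the cup. Origin: centre of its underside at the start (it tumbles)
- lump7: crushed mortar lump, grey, faceted, about 26 mm across and 18 mm tall, 14 g, one of eight alike that start in the cup. Origin: centre of its underside at the start (it tumbles)
- specimen0: bystander: loose mortar joint specimen, two grey slabs with a black sealant strip between, 50 x 80 x 25 mm, 0.2 kg, lying on the table beyond the tray; origin: centre of its underside
- specimen1: bystander: loose mortar joint specimen, two grey slabs with a black sealant strip between, 50 x 80 x 25 mm, 0.2 kg, lying on the table beyond the tray; origin: centre of its underside
- dish: bystander: loose round dish of cured black sealant, 100 mm across, 14 mm tall, 0.18 kg, beyond the tray; origin: centre of its underside
Mind the look-alikes: they are no part of the job. Several things have the shape of the cup; the one meant has the colours described above.

How it is judged:
By the outcome, as a careful person would: the job done as asked, in the order asked, and still so for the second after the job is handed in, with the robot touching nothing.
It also fails if it takes over 72 s, if anything falls off the work surface, if the arm or the gripper's body presses on something with over 40 N, if the wrist force passes 120 N, or if a joint passes its speed limit or range.

ROBOT

A 6-joint arm with a two-finger parallel gripper is mounted at the origin on the work surface. World frame = base frame: x ahead of the robot, y to its left, z up, the work surface at z = 0. Lengths are in m, angles in degrees, forces in N, time in s.
With the tool pointing down it reaches from about 0.3 to 0.75 m from the base axis. Payload 8.5 kg.
Tool frame: the origin (TCP) lies midway between the tips of the shut fingers; the grasp point (between the pads) lies grasp_offset behind it (grasp_offset is the distance from the TCP to the grasp point, in m); z points along the fingers, y is the line along which they close (so a half turn about z gives the same grasp; the last joint's range is limited). The gripper opens to 85 mm and grips with 20 to 120 N. Pads are 22 mm wide; open, the fingers measure 114 mm over their backs; the gripper's body (76 mm by 85 mm) begins 54 mm behind the grasp point. The pads swing forward as they close: fully open they stand 13 mm farther back than shut.
Start: joints at [58.081, 21.807, 74.336, -0, 83.858, -12.336], TCP at [0.184, 0.518, 0.231] pointing down, gripper open.
Joint ranges: [-178.18, 178.18], [-50.72, 133.34], [12.68, 142.11], [-81.47, 261.47], [9.98, 163.14], [-165.26, 165.26]. Speed limits (degrees/s): [136.94, 136.94, 180, 180, 180, 180].

INTERFACE

Orientations are given as a 3x3 rotation matrix whose columns are the frame's x, y, z axes.
In Python, from rig import observe, get_image, camera_params, close_job, grasp_offset gives the robot as it stands.
- The arm moves only by the shell command python3 -m handwheel 'ROWS' [OPENING] [FORCE]. ROWS is JSON, a list of rows, each a list of 2 entries, a list of its own where there are three numbers: the shift along the tool's x, y, z as a fraction of full scale, then the turn, a rotation vector about the tool's x, y, z as a fraction of full scale. In form: [[[dx, dy, dz], [ax, ay, az]], ...]. A call has 1 to 10 rows; each row is the pose to reach, as a shift and turn from the pose commanded when the call began, along the tool's axes at that moment, turning the shorter way round; what a row does not reach only later rows make up. Full scale, the value 1, is 0.5 m for a shift and pi rad for a turn. A row lasts 1/10 s, in which the tool goes at most 50 mm and 8.59 degrees, less where a joint would pass 70% of its speed; a pose out of reach is approached as far as the arm can. A call with a number of a shift or a turn outside -1 to 1 is refused whole. A call with a gripper value outside its range is refused whole. OPENING is the opening, from 0 (shut) to 1 (fully open), set as the call begins (- or left out, the last holds). The fingers move at their own pace and stop on an object; FORCE is the grip in N (left out, the last holds). Time passes only in rows, so rows that repeat a pose let the fingers close. It gives the time, the measured TCP pose, the force, the opening and the grip force at its end, in the units of the state.
- observe(): the state, without advancing time (a new reading comes with each control period).
- get_image(name): name is "side" or "top"; returns (picture, depth): 420x560x3 uint8, red, green, blue; 420x560 float32, m along the optical axis (not along the pixel's ray), 0 where there is no reading.
- camera_params(name): a dict with "K" (3x3 intrinsics, pixels), "R" (3x3) and "t" (3): a world point X has camera coordinates R X + t. Camera axes: x right, y down, z forward; pixel columns grow to the right and rows downward; lengths in m; the calibration is good to about 2 mm. A picture is of the moment at which its call begins. camera_params takes no time and is no camera call.
- close_job(): hands the job in; it is judged then, once.
The state is a dict: "time_s": time; "q": joint angles; "qvel": joint speeds; "joint_efforts": joint torques, N m; "position": TCP position; "tool_rot": TCP orientation; "ft_force": force on the tool from outside, world axes, zero at the start; "wrist_torque": the same for the moment, N m; "grip_width": finger opening in m; "gripper_force": force on a finger pad.
Only numpy, scipy, OpenCV 4.12 (cv2) and the standard library are available. Lean on these libraries where they do the work, as an engineer would, in place of code of your own. Each camera call takes 0.05 s, during which the arm holds its last target. There are 200 camera calls.

## Working session

There is one attempt and no reset: what is moved stays moved. The work goes in short steps, Python scripts to look and compute and a shell command to move; the robot and the scene stay as the last step left them, time stands still between calls to the robot, and variables do not carry over. Pictures are saved under pics/ and viewed, at most 10 in all, crops included, and the job is handed in when it is done.

```bash
ls; mkdir -p pics; python3 - <<'E'
from rig import *
import cv2,numpy as np
for n in("top","side"):
    p,d=get_image(n); np.savez(f"pics/{n}0.npz",p=p,d=d); cv2.imwrite(f"pics/{n}0.png",p[:,:,::-1])
    c=camera_params(n); print(n,np.round(c["K"],1).tolist(),np.round(c["R"],3).tolist(),np.round(c["t"],3))
print(grasp_offset); s=observe(); print(s["time_s"],np.round(s["tool_rot"],3),s["grip_width"])
E
```

```text
pics
top [[460.3, 0.0, 279.7], [0.0, 460.3, 211.3], [0.0, 0.0, 1.0]] [[-0.021, -1.0, 0.018], [-0.998, 0.02, -0.057], [0.057, -0.02, -0.998]] [0.008 0.559 1.017]
side [[380.3, 0.0, 282.3], [0.0, 380.3, 212.9], [0.0, 0.0, 1.0]] [[-0.866, -0.5, -0.011], [-0.302, 0.539, -0.786], [0.399, -0.677, -0.618]] [0.511 0.252 0.619]
0.0187
0.1 [[-0.942  0.335 -0.001]
 [ 0.335  0.942 -0.001]
 [ 0.    -0.001 -1.   ]] 0.08515130801897709
```

View pics/top0.png

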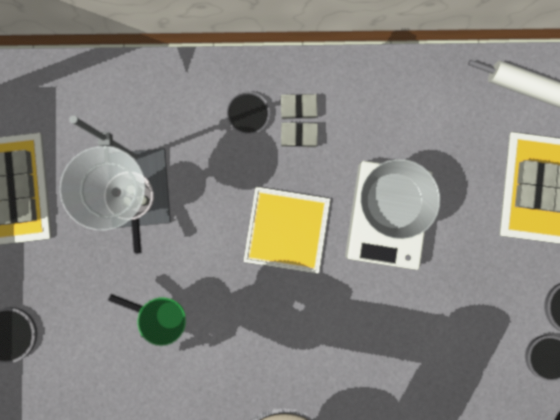

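View pics/side0.png

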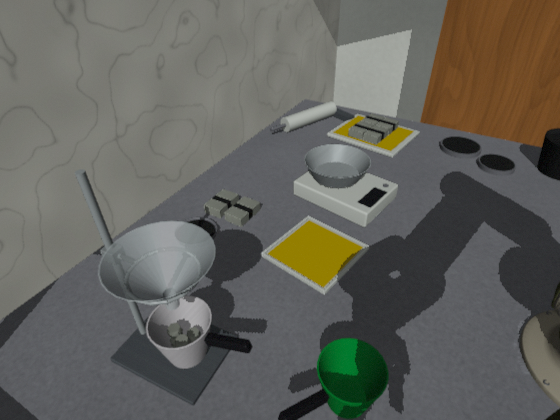

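Top view: the green-bodied cup with a black handle is at (162,321), in the open. The aluminium cup with lumps is under the funnel (funnel at (115,188), handle at (137,235)). In the side view the aluminium cup is at (182,332) and the green one at (350,375). The one meant is the aluminium cup, since it is under the funnel and holds the lumps. I'll confirm it with a crop and measure.

```bash
cat > h.py <<'E'
from rig import *
import cv2,numpy as np
from scipy.optimize import least_squares
def cloud(n,d):
    c=camera_params(n);K=c["K"];R=np.array(c["R"]);t=np.array(c["t"])
    v,u=np.mgrid[:420,:560]
    P=np.stack([(u-K[0][2])/K[0][0]*d,(v-K[1][2])/K[1][1]*d,d],-1)
    return (P-t)@R
def proj(n,X):
    c=camera_params(n);p=(np.asarray(X)@np.array(c["R"]).T+c["t"])@np.array(c["K"]).T
    return p[...,:2]/p[...,2:]
E
python3 - <<'E'
from h import *
f={n:np.load(f"pics/{n}0.npz") for n in("top","side")}
C={n:cloud(n,f[n]["d"]) for n in f}
cv2.imwrite("pics/crop.png",cv2.resize(f["side"]["p"][200:400,80:280,::-1],(600,600),interpolation=cv2.INTER_CUBIC))
cc=np.array
for n in f:
    P=C[n];p=f[n]["p"].astype(int);ok=f[n]["d"]>0
    z=P[...,2]
    # tray yellow
    y=(p[...,0]>120)&(p[...,2]<80)&(p[...,1]>90)&ok&(abs(P[...,1])<.25)
    m=y.astype(np.uint8);k,l,st,ce=cv2.connectedComponentsWithStats(m)
    i=1+np.argmax(st[1:,4]);Q=P[l==i]; r=cv2.minAreaRect((Q[:,:2]*1000).astype(np.float32)); print(n,"tray",r,np.median(Q[:,2]))
    # pan rim
    c0=P[200,400] if n=="top" else P[170,338]
    print("pan pt",c0)
    near=ok&(np.hypot(P[...,0]-c0[0],P[...,1]-c0[1])<.13)
    Q=P[near&(z>.092)&(z<.106)]
    s=least_squares(lambda q:np.hypot(Q[:,0]-q[0],Q[:,1]-q[1])-q[2],[*c0[:2],.083],loss="soft_l1",f_scale=.002).x; print("pan rim fit",len(Q),s)
    box=P[near&(z>.035)&(z<.052)]
    print("box",cv2.minAreaRect((box[:,:2]*1000).astype(np.float32)))
# cup: side
P=C["side"];p=f["side"]["p"];z=P[...,2]
win=np.zeros(z.shape,bool);win[295:385,110:255]=1
for lo,hi in((.015,.035),(.035,.055),(.055,.075),(.075,.09),(.09,.1),(.1,.14)):
    m=win&(z>lo)&(z<hi);Q=P[m];print(lo,len(Q),Q[:,:2].min(0).round(3),Q[:,:2].max(0).round(3))
m=win&(z>.06)&(z<.12)&(p.max(-1)<60);Q=P[m]
print("handle",len(Q),Q.mean(0),np.linalg.svd(Q-Q.mean(0))[2][0],Q.min(0),Q.max(0)) if len(Q)<3000 else 0
Q=P[win&(z>.02)&(z<.092)&(p.min(-1)>90)]
g=lambda q:np.hypot(Q[:,0]-q[0],Q[:,1]-q[1])-(.031+(Q[:,2]-.01)/.085*.019)
s=least_squares(g,[.42,.33],loss="soft_l1",f_scale=.002);print("cup axis",s.x,len(Q),np.median(abs(s.fun)))
P=C["top"];z=P[...,2];p=f["top"]["p"]
Q=P[205:255,120:150];pp=p[205:255,120:150];m=(pp.max(-1)<60)&(Q[...,2]>.05)&(Q[...,2]<.13);Q=Q[m]
print("top handle",len(Q),Q.mean(0),Q.min(0),Q.max(0)); 
r=cv2.minAreaRect((Q[:,:2]*1000).astype(np.float32));print(r)
Q=P[140:230,60:175];Q=Q[(Q[...,2]>.004)&(Q[...,2]<.016)];print("plate",cv2.minAreaRect((Q[:,:2]*1000).astype(np.float32)))
Q=C["top"][90:150,220:330];Q=Q[(Q[...,2]>.008)];print("bystanders",Q.min(0),Q.max(0))
Q=C["top"];Q=Q[280:350,100:190];Q=Q[Q[...,2]>.02];print("green",Q.min(0),Q.max(0))
E
```

```text
top tray ((517.00146484375, -17.571548461914062), (142.3196258544922, 143.67178344726562), 79.59806060791016) 0.006974061068172481
pan pt [ 0.57606828 -0.26285718  0.05934053]
pan rim fit 854 [ 0.57504841 -0.24948802  0.07984173]
box ((552.2954711914062, -245.7519989013672), (161.29127502441406, 206.87245178222656), 79.8855209350586)
side tray ((517.2716674804688, -15.62847900390625), (152.0634765625, 150.1245880126953), 80.5088882446289) 0.007079050398312025
pan pt [ 0.57460738 -0.26494307  0.06016829]
pan rim fit 467 [ 0.57398566 -0.2495785   0.08033269]
box ((550.8792724609375, -244.14703369140625), (160.03379821777344, 205.61961364746094), 80.15556335449219)
0.015 353 [0.558 0.277] [0.692 0.346]
0.035 820 [0.553 0.272] [0.69 0.35]
0.055 1262 [0.505 0.267] [0.691 0.355]
0.075 996 [0.473 0.264] [0.692 0.358]
0.09 782 [0.473 0.26 ] [0.691 0.359]
0.1 42 [0.476 0.288] [0.69  0.325]
handle 815 [0.53468744 0.30877063 0.0849941 ] [-0.95552637 -0.26669716  0.12586496] [0.47288885 0.28817228 0.06002324] [0.68495976 0.35386252 0.10171546]
cup axis [0.59422869 0.31262978] 2093 0.0017990166979083635
top handle 201 [0.51067644 0.29527447 0.09143207] [0.47707033 0.28662139 0.07236083] [0.54372793 0.30653494 0.10317619]
((509.966552734375, 295.734130859375), (67.24845123291016, 11.30799388885498), 9.147854804992676)
plate ((628.4004516601562, 362.0247802734375), (256.4610900878906, 202.54647827148438), 88.9992446899414)
bystanders [ 0.5006467  -0.09018888  0.00800981] [0.83395078 0.11423786 1.04663779]
green [0.28529849 0.01726946 0.02005144] [0.5006467  0.35429931 1.04663779]
```

View pics/crop.png

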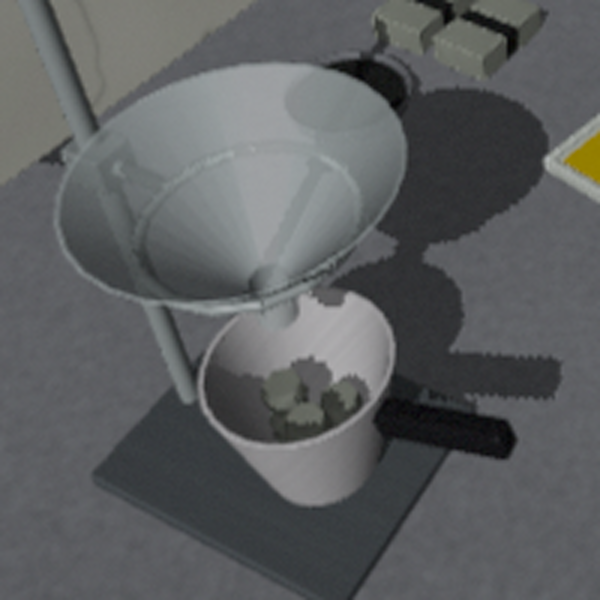

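The crop confirms it: a light aluminium cup, lumps inside, black bar handle ending near crop pixel (505,440), under the funnel. The first small moves, away from anything, will also identify the arm's kinematics.

```bash
cat > log.py <<'E'
from rig import observe
import json
s=observe(); open("log.jsonl","a").write(json.dumps({k:[float(x) for x in __import__("numpy").ravel(s[k])] for k in("q","position","tool_rot","time_s")})+"\n")
E
python3 log.py
python3 -m handwheel '[[[0,0,-0.1],[0,-0.05,0]],[[0,0,-0.1],[0,-0.1,0]],[[0,0,-0.1],[0,-0.1,0]],[[0,0,-0.1],[0,-0.1,0]]]'; python3 log.py
python3 -m handwheel '[[[0.1,0,0],[0,-0.05,0]],[[0.1,0,0],[0,-0.1,0.05]],[[0.1,0,0],[0,-0.1,0.1]],[[0.1,0,0],[0,-0.1,0.1]]]'; python3 log.py
python3 -m handwheel '[[[0,0.1,0.1],[0.05,0,0]],[[0,0.1,0.1],[0.1,0,0]],[[0,0.1,0.1],[0.1,0,0]],[[0,0.1,0.1],[0.1,0,0]]]'; python3 log.py
cat > kin.py <<'E'
import numpy as np,json
from scipy.optimize import least_squares
from scipy.spatial.transform import Rotation as Rn
def Rz(a): return Rn.from_euler("z",a,degrees=True).as_matrix()
def Ry(a): return Rn.from_euler("y",a,degrees=True).as_matrix()
def fk(q,k,full=False):
    a1,d1,L2,a3,L3,Lt=k
    R=Rz(q[0]);p=R@[a1,0,d1];R=R@Ry(q[1]);p=p+R@[0,0,L2];e=p
    R=R@Ry(q[2]);p=p+R@[a3,0,L3];w=p
    R=R@Rz(q[3])@Ry(q[4]);p=p+R@[0,0,Lt];R=R@Rz(q[5]+90)
    return (p,R,e,w) if full else (p,R)
E
python3 - <<'E'
from kin import *
D=[json.loads(l) for l in open("log.jsonl")]
for d in D: print(np.round(d["q"],1),np.round(d["position"],3),np.abs(fk(d["q"],[0]*6)[1].ravel()-d["tool_rot"]).max().round(4))
r=least_squares(lambda k:np.ravel([fk(d["q"],k)[0]-d["position"] for d in D]),[0,.3,.3,0,.3,.2]);print(r.x,abs(r.fun).max())
from h import *
f=np.load("pics/top0.npz");P=cloud("top",f["d"]);Q=P[280:350,100:190];Q=Q[(Q[...,2]>.03)&(Q[...,2]<.2)];print("green",Q.min(0),Q.max(0))
E
```

```text
time_s: 0.5
position: [0.1834, 0.5181, 0.2802]
tool_rot: [[-0.898, 0.334, 0.288], [0.317, 0.943, -0.105], [-0.307, -0.003, -0.952]]
ft_force: [0.9, 1.1, -0.4]
grip_width: 0.085
gripper_force: 0.0
time_s: 0.9
position: [0.1395, 0.5338, 0.264]
tool_rot: [[-0.617, 0.581, 0.531], [0.544, 0.802, -0.245], [-0.568, 0.138, -0.811]]
ft_force: [0.1, 0.7, -0.7]
grip_width: 0.0852
gripper_force: 0.0
time_s: 1.3
position: [0.1968, 0.562, 0.2303]
tool_rot: [[-0.619, 0.715, 0.325], [0.543, 0.688, -0.481], [-0.567, -0.121, -0.814]]
ft_force: [0.1, -0.1, -0.3]
grip_width: 0.0856
gripper_force: 0.0
[ 58.1  21.8  74.4  -0.   83.9 -12.3] [0.184 0.518 0.231] 0.0
[ 66.5  21.1  69.4 -17.8  88.4  -3.7] [0.183 0.518 0.28 ] 0.0
[ 78.4  27.2  68.1 -34.8  93.3  27.4] [0.14  0.534 0.264] 0.0
[ 70.9  38.7  52.3 -29.5 109.5  19.9] [0.197 0.562 0.23 ] 0.0
[0.19926675 0.20614014 0.21751119 0.1194278  0.26903971 0.01396833] 0.09848164266677703
green [0.28529849 0.19748506 0.03002751] [0.39149932 0.35429931 0.09206876]
```

```bash
cat >> kin.py <<'E'
def frames(q):
    A=Rz(q[0]);B=A@Ry(q[1]);C=B@Ry(q[2]);D=C@Rz(q[3]);E=D@Ry(q[4]);return A,B,C,D,E,E@Rz(q[5]+90)
def cols(q):
    A,B,C,D,E,F=frames(q)
    return np.stack([A[:,0],A[:,1],A[:,2],B[:,2],C[:,0],C[:,2],D[:,1],D[:,0],E[:,2]],1)
E
python3 - <<'E'
from kin import *
D=[json.loads(l) for l in open("log.jsonl")]
M=np.vstack([cols(d["q"]) for d in D]);b=np.ravel([d["position"] for d in D])
for S in([2,3,5,8],[1,2,3,5,8],[2,3,5,6,8],[1,2,3,5,6,8],[1,2,3,5,6,7,8],[0,1,2,3,4,5,6,8],list(range(9))):
    x=np.linalg.lstsq(M[:,S],b,rcond=None)[0];print(S,x.round(4),abs(M[:,S]@x-b).max().round(5))
E
```

```text
[2, 3, 5, 8] [0.0669 0.2532 0.4457 0.0156] 0.09983
[1, 2, 3, 5, 8] [0.1174 0.0182 0.5466 0.3406 0.2573] 0.0054
[2, 3, 5, 6, 8] [0.1167 0.4271 0.3909 0.1046 0.2064] 0.03369
[1, 2, 3, 5, 6, 8] [ 0.1183  0.0174  0.5473  0.3403 -0.0009  0.2574] 0.00547
[1, 2, 3, 5, 6, 7, 8] [0.1131 0.0638 0.4988 0.3599 0.0051 0.0389 0.2184] 0.00428
[0, 1, 2, 3, 4, 5, 6, 8] [-0.      0.1175  0.1301  0.5371  0.103   0.3508 -0.      0.2575] 0.0
[0, 1, 2, 3, 4, 5, 6, 7, 8] [-0.      0.1175  0.1301  0.5371  0.103   0.3508  0.     -0.      0.2575] 0.0
```

```bash
cat >> kin.py <<'E'
X=np.array([0,.1175,.1301,.5371,.103,.3508,0,0,.2575])
LO=np.array([-178.18,-50.72,12.68,-81.47,9.98,-165.26]);HI=np.array([178.18,133.34,142.11,261.47,163.14,165.26])
def F(q): return cols(q)@X,frames(q)[5]
def ik(p,R,q0):
    def g(q):
        a,b=F(q);return np.r_[(a-p)*10,Rn.from_matrix(b.T@R).as_rotvec()*2]
    r=least_squares(g,np.clip(q0,LO+.01,HI-.01),bounds=(LO,HI),x_scale=50.)
    return r.x,np.abs(r.fun).max()
GO=.0187; DEL=30
CG=np.array([-.091,0,.074])           # grip in cup
def toolR(az,dep,flip=1):
    a,d=np.radians([az,dep]);z=np.array([np.cos(d)*np.cos(a),np.cos(d)*np.sin(a),-np.sin(d)])
    y=flip*np.array([-np.sin(a),np.cos(a),0]);return np.stack([np.cross(y,z),y,z],1)
def tcp(cup,az,Rt,W=np.eye(3)):
    """cup underside origin, cup yaw az, extra world rot W about cup -> TCP pos,R"""
    R=W@Rt; return cup+W@Rz(az)@CG+R[:,2]*GO, R
E
cat > plan.py <<'E'
from kin import *
D=[json.loads(l) for l in open("log.jsonl")]
c0=np.array([.5935,.310,.01]);pan=np.array([.5745,-.2495,0])
def pour(az,flip,sgn,beta,tau,off,zl):
    ha=np.radians(az+beta);h=np.array([np.cos(ha),np.sin(ha),0])*sgn
    d=np.cross(h,[0,0,1.])             # direction mouth goes
    W=Rn.from_rotvec(h*np.radians(tau)).as_matrix()
    lip=np.array([0,0,.085])+.05*d; foot=-.031*d
    # lowest cup point
    lowz=min((W@lip)[2],(W@foot)[2],(W@(-.031*-d))[2])
    o=np.zeros(3);t=pan+off*d
    o[:2]=(t-W@lip)[:2];o[2]=zl-lowz
    return (*tcp(o,az,W@toolR(az,DEL,flip),W),o,W)
def low(R,p): # lowest of gripper body
    b=np.array([[x,y,-z] for x in(-.0425,.0425) for y in(-.0425,.0425) for z in(GO+.054,.2)])
    return (b@R.T+p)[:,2].min()
if __name__=="__main__":
    res=[]
    for flip in(1,-1):
        p,R=tcp(c0,9.5,toolR(9.5,DEL,flip));best=None
        for q0 in(D[-1]["q"],[40,30,90,-20,60,0],[30,30,90,90,60,-90],[30,30,90,150,60,100]):
            q,e=ik(p,R,np.array(q0))
            if e<1e-3: print("grasp",flip,q.round(1))
            if e<1e-3 and (best is None): best=q
        if best is None: continue
        for az in range(-90,61,15):
            for sgn in(1,-1):
              for beta in range(-75,76,15):
                q=best;ok=True;dz=[];mq=99
                # transit
                ps=[pour(az,flip,sgn,beta,0,-.02,.20)]
                pA,RA=tcp(np.array([.5935,.15,.15]),9.5,toolR(9.5,DEL,flip))
                N=12;path=[]
                for i in range(1,7): path.append((p+(pA-p)*i/6,RA))
                o0=np.array([.5935,.15,.15])
                for i in range(1,N+1):
                    a=9.5+(az-9.5)*i/N; o=o0+(ps[0][2]-o0)*i/N; path.append(tcp(o,a,toolR(a,DEL,flip)))
                for tau in range(0,141,10):
                    path.append(pour(az,flip,sgn,beta,tau,-.02,.20-.085*min(tau/80,1))[:2])
                for k,(pp,RR) in enumerate(path):
                    qn,e=ik(pp,RR,q)
                    if e>2e-3 or abs(qn-q).max()>60: ok=False;break
                    q=qn;mq=min(mq,(q-LO).min(),(HI-q).min());dz.append(low(RR,pp))
                if ok: res.append((mq,min(dz[-12:]),flip,az,sgn,beta,RR[2,2],q))
    for r in sorted(res,key=lambda r:-r[0])[:15]: print([np.round(x,2) for x in r])
E
time python3 plan.py
```

```text
grasp 1 [ 23.8  36.2 117.6 201.9  35.   79. ]
grasp -1 [  23.8   36.2  117.6  201.9   35.  -101. ]
grasp -1 [  23.8   36.2  117.6  201.9   35.  -101. ]
[np.float64(6.25), np.float64(-0.04), np.int64(-1), np.int64(0), np.int64(1), np.int64(-30), np.float64(-0.51), array([-18.44,  30.48, 113.41, 248.2 ,  37.02, 133.98])]
[np.float64(6.25), np.float64(-0.04), np.int64(-1), np.int64(15), np.int64(1), np.int64(-30), np.float64(-0.51), array([-29.  ,  28.21, 121.26, 206.24,  30.35, 158.42])]
[np.float64(4.48), np.float64(-0.01), np.int64(-1), np.int64(-15), np.int64(1), np.int64(-15), np.float64(-0.31), array([-18.76,  34.24, 119.58, 229.38,  53.2 , 160.78])]
[np.float64(3.89), np.float64(0.04), np.int64(1), np.int64(45), np.int64(-1), np.int64(-15), np.float64(0.13), array([ -63.1 ,   51.96,   83.54,   68.56,  119.94, -155.1 ])]
[np.float64(3.29), np.float64(-0.06), np.int64(-1), np.int64(30), np.int64(1), np.int64(-45), np.float64(-0.69), array([-26.32,  26.52, 112.26, 258.18,  15.3 , 101.15])]
[np.float64(3.05), np.float64(0.04), np.int64(1), np.int64(60), np.int64(-1), np.int64(-15), n
[... 986 characters left out ...]
p.int64(1), np.int64(30), np.int64(-1), np.int64(-15), np.float64(0.13), array([ -65.28,   48.42,   97.25,   75.27,  109.04, -162.9 ])]
[np.float64(2.28), np.float64(0.04), np.int64(1), np.int64(60), np.int64(-1), np.int64(-30), np.float64(0.34), array([ -60.25,   55.2 ,   84.  ,   74.28,  129.06, -162.98])]
[np.float64(1.93), np.float64(0.03), np.int64(1), np.int64(15), np.int64(-1), np.int64(0), np.float64(-0.09), array([ -66.54,   44.52,   96.2 ,   70.26,   99.24, -151.94])]
[np.float64(1.85), np.float64(-0.01), np.int64(1), np.int64(30), np.int64(-1), np.int64(15), np.float64(-0.31), array([ -59.4 ,   51.79,   64.66,   51.06,  116.27, -134.34])]
real	1m37.333s
user	1m37.711s
sys	0m0.084s
```

```bash
cat > plan2.py <<'E'
from plan import *
import sys
from multiprocessing import Pool
seeds=[]
for flip,q6 in((1,79),(-1,-101)):
    seeds.append((flip,np.array([23.8,36.2,117.6,201.9,35,q6])))
def job(a):
    az,sgn,beta,flip,qg=a
    p0=pour(az,flip,sgn,beta,0,-.02,.21)
    # transit from grasp: out sideways & up, then swing
    pts=[];o0=np.array([.5935,.15,.17])
    for i in range(1,5): pts.append(tcp(c0+(o0-c0)*i/4,9.5,toolR(9.5,DEL,flip)))
    for i in range(1,11):
        b=9.5+(az-9.5)*i/10;pts.append(tcp(o0+(p0[2]-o0)*i/10,b,toolR(b,DEL,flip)))
    q=qg;m=99;lows=[];which=None
    n0=len(pts)
    for t in range(0,141,10): pts.append(pour(az,flip,sgn,beta,t,-.02,.21-.085*min(t/80,1))[:2])
    for k,(p,R) in enumerate(pts):
        qn,e=ik(p,R,q)
        if e>2e-3: return None
        if abs(qn-q).max()>70: return None
        q=qn;mm=np.minimum(q-LO,HI-q)
        if mm.min()<m: m=mm.min();which=(k-n0,int(mm.argmin())+1)
        if k>=n0+3: lows.append(min(low(R,p),(p-R[:,2]*.2575)[2]-.05))
    return m,which,min(lows),az,sgn,beta,flip,R[2,2],q.round(0)
if __name__=="__main__":
    J=[(az,s,b,f,q) for f,q in seeds for az in range(-120,121,20) for s in(1,-1) for b in range(-60,61,15)]
    with Pool() as P: r=[x for x in P.map(job,J,chunksize=2) if x]
    r=[x for x in r if x[2]>.045]
    for x in sorted(r,key=lambda x:-x[0])[:14]: print(np.round(x[0],1),x[1],np.round(x[2],3),x[3:7],np.round(x[7],2),x[8])
E
export OMP_NUM_THREADS=1; nproc; time python3 plan2.py
```

```text
1
real	0m16.238s
user	1m0.826s
sys	0m0.136s
```

```bash
sed -i 's/tcp(o,az,W@toolR(az,DEL,flip),W)/tcp(o,az,toolR(az,DEL,flip),W)/' plan.py; export OMP_NUM_THREADS=1; time python3 plan2.py
```

```text
3.3 (-11, 5) 0.074 (-20, 1, 15, -1) 0.24 [-68.  48. 108.  92. 104.  74.]
3.3 (-11, 5) 0.117 (-20, 1, 30, -1) 0.1 [-65.  49.  83.  76. 113. 102.]
3.3 (-11, 5) 0.15 (-20, 1, 45, -1) -0.01 [-58.  56.  55.  70. 131. 124.]
3.3 (-11, 5) 0.168 (-20, 1, 60, -1) -0.1 [-49.  67.  22.  79. 153. 152.]
3.3 (-11, 5) 0.074 (0, 1, 15, -1) 0.24 [-66.  52.  89.  82. 114.  90.]
3.3 (-11, 5) 0.117 (0, 1, 30, -1) 0.1 [-60.  56.  62.  73. 129. 114.]
3.3 (-11, 5) 0.15 (0, 1, 45, -1) -0.01 [-52.  65.  32.  77. 148. 139.]
3.3 (-11, 5) 0.168 (0, -1, -60, -1) -0.1 [ -7.  54.  54. -75. 113.  41.]
3.3 (-11, 5) 0.074 (20, 1, 15, -1) 0.24 [-62.  58.  69.  78. 128. 104.]
3.3 (-11, 5) 0.117 (20, 1, 30, -1) 0.1 [-54.  65.  40.  79. 145. 129.]
3.3 (-11, 5) 0.074 (40, 1, 15, -1) 0.24 [-56.  65.  48.  83. 142. 120.]
3.3 (-11, 5) 0.074 (60, 1, 15, -1) 0.24 [-49.  74.  25. 104. 155. 149.]
3.3 (-11, 5) 0.117 (40, -1, -30, 1) 0.1 [-41.  43. 135. 170.  93. -55.]
3.3 (-11, 5) 0.15 (60, -1, -45, 1) -0.01 [-34.  34. 131. 184.  75. -64.]
real	0m19.238s
user	1m12.541s
sys	0m0.091s
```

```bash
cat > mv.py <<'E'
from plan import *
from rig import observe
from scipy.spatial.transform import Slerp
def st():
    s=observe();return np.array(s["q"]),np.array(s["position"]),np.array(s["tool_rot"])
def rows(keys,p0,R0,q,step=5.,sim=True,say=True):
    """keys: list of (p,R[,n]); prints rows relative to p0,R0, n rows needed; simulates IK"""
    pc,Rc=p0,R0;out=[];tot=0
    for key in keys:
        p,R=key[:2]
        sh=R0.T@(p-p0)/.5;tu=Rn.from_matrix(R0.T@R).as_rotvec()/np.pi
        ang=np.degrees(np.linalg.norm(Rn.from_matrix(Rc.T@R).as_rotvec()));dist=np.linalg.norm(p-pc)
        n=max(1,int(np.ceil(ang/step)),int(np.ceil(dist/.04)));qs=q;mx=0;mn=99;em=0
        S=Slerp([0,1],Rn.from_matrix([Rc,R]))
        for i in range(1,n+1):
            qn,e=ik(pc+(p-pc)*i/n,S(i/n).as_matrix(),q);mx=max(mx,abs(qn-q).max());em=max(em,e);mn=min(mn,(qn-LO).min(),(HI-qn).min());q=qn
        w=p-R[:,2]*.2575
        if say: print(f"n={n}",np.round(sh,3).tolist(),np.round(tu,3).tolist(),"| tcp",p.round(3),"wr",w.round(2),"q",q.round(0).astype(int).tolist(),f"dq{mx:.0f} marg{mn:.0f} err{em:.3f} low{low(R,p):.3f}")
        pc,Rc=p,R
    return q
E
python3 - <<'E'
from mv import *
q,p,R=st()
c0u=c0
pg,Rg=tcp(c0,9.5,toolR(9.5,DEL,-1))
pre=pg-Rg[:,2]*.09
qg=np.array([23.8,36.2,117.6,201.9,35,-101]);qp,e=ik(pre,Rg,qg);print("pre",qp.round(1),e,pre)
ks=[[60,5,95,-20,70,10],[60,5,95,30,65,-10],[55,5,95,75,60,-35],[50,5,95,120,55,-60],[40,5,100,165,45,-85],[30,12,110,200,40,-100]]
K=[F(np.array(k,float)) for k in ks]+[(pre,Rg),(pg,Rg)]
rows(K,p,R,q)
E
```

```text
pre [  27.4   27.2  125.9  207.6   35.1 -104. ] 5.351830090205567e-12 [0.44284723 0.28478937 0.11965   ]
n=6 [-0.213, -0.278, 0.108] [-0.128, 0.095, -0.019] | tcp [0.181 0.383 0.264] wr [0.09 0.38 0.5 ] q [60, 5, 95, -20, 70, 10] dq9 marg47 err0.000 low0.309
n=10 [0.093, -0.346, -0.148] [-0.141, 0.348, -0.066] | tcp [0.02  0.504 0.285] wr [0.09 0.38 0.5 ] q [60, 5, 95, 30, 65, -10] dq5 marg47 err0.000 low0.315
n=8 [0.047, -0.272, -0.467] [-0.245, 0.544, -0.037] | tcp [0.009 0.593 0.424] wr [0.12 0.37 0.5 ] q [55, 5, 95, 75, 60, -35] dq6 marg47 err0.000 low0.390
n=8 [-0.251, -0.141, -0.665] [-0.398, 0.665, 0.1] | tcp [0.116 0.605 0.581] wr [0.15 0.36 0.5 ] q [50, 5, 95, 120, 55, -60] dq6 marg45 err0.000 low0.464
n=9 [-0.661, 0.028, -0.446] [-0.488, 0.622, 0.397] | tcp [0.339 0.499 0.598] wr [0.2  0.32 0.47] q [40, 5, 100, 165, 45, -85] dq6 marg35 err0.000 low0.458
n=9 [-0.795, 0.095, 0.099] [-0.398, 0.487, 0.671] | tcp [0.493 0.355 0.41 ] wr [0.25 0.28 0.38] q [30, 12, 110, 200, 40, -100] dq4 marg30 err0.000 low0.341
n=8 [-0.48, -0.003, 0.607] [-0.188, 0.324, 0.732] | tcp [0.443 0.285 0.12 ] wr [0.22 0.25 0.25] q [27, 27, 126, 208, 35, -104] dq3 marg16 err0.000 low0.119
n=3 [-0.51, 0.136, 0.717] [-0.188, 0.324, 0.732] | tcp [0.52  0.298 0.075] wr [0.3  0.26 0.2 ] q [24, 36, 118, 202, 35, -101] dq3 marg19 err0.000 low0.074
```

```bash
cat > a.py <<'E'
from mv import *
import sys
q,p,R=st()
pg,Rg=tcp(c0,9.5,toolR(9.5,DEL,-1))
pre=pg-Rg[:,2]*.09
ks=[[60,5,95,-20,70,10],[60,5,95,30,65,-10],[55,5,95,75,60,-35],[50,5,95,120,55,-60],[38,5,105,165,45,-85]]
K=[F(np.array(k,float)) for k in ks]+[(pre+[-.07,0,.2],Rg),(pre,Rg),(pg,Rg)]
rows(K[int(sys.argv[1]):],p,R,q,step=8)
E
python3 a.py 0
```

```text
n=5 [-0.213, -0.278, 0.108] [-0.128, 0.095, -0.019] | tcp [0.181 0.383 0.264] wr [0.09 0.38 0.5 ] q [60, 5, 95, -20, 70, 10] dq10 marg47 err0.000 low0.309
n=6 [0.093, -0.346, -0.148] [-0.141, 0.348, -0.066] | tcp [0.02  0.504 0.285] wr [0.09 0.38 0.5 ] q [60, 5, 95, 30, 65, -10] dq9 marg47 err0.000 low0.315
n=5 [0.047, -0.272, -0.467] [-0.245, 0.544, -0.037] | tcp [0.009 0.593 0.424] wr [0.12 0.37 0.5 ] q [55, 5, 95, 75, 60, -35] dq10 marg47 err0.000 low0.390
n=5 [-0.251, -0.141, -0.665] [-0.398, 0.665, 0.1] | tcp [0.116 0.605 0.581] wr [0.15 0.36 0.5 ] q [50, 5, 95, 120, 55, -60] dq10 marg45 err0.000 low0.464
n=7 [-0.64, 0.031, -0.347] [-0.464, 0.602, 0.42] | tcp [0.35  0.482 0.551] wr [0.2  0.3  0.45] q [38, 5, 105, 165, 45, -85] dq7 marg35 err0.000 low0.426
n=9 [-0.62, -0.151, 0.235] [-0.188, 0.324, 0.732] | tcp [0.373 0.285 0.32 ] wr [0.15 0.25 0.45] q [33, -2, 119, 261, 20, -161] dq23 marg0 err0.232 low0.319
n=6 [-0.48, -0.003, 0.607] [-0.188, 0.324, 0.732] | tcp [0.443 0.285 0.12 ] wr [0.22 0.25 0.25] q [27, 27, 126, 208, 35, -104] dq20 marg0 err0.118 low0.119
n=3 [-0.51, 0.136, 0.717] [-0.188, 0.324, 0.732] | tcp [0.52  0.298 0.075] wr [0.3  0.26 0.2 ] q [24, 36, 118, 202, 35, -101] dq3 marg19 err0.000 low0.074
```

```bash
sed -i 's/(pre+\[-.07,0,.2\],Rg)/F(np.array([30,17,121,203,38,-102.]))/' a.py
python3 -m handwheel '[[[-0.21,-0.28,0.11],[-0.13,0.095,-0.02]],[[-0.21,-0.28,0.11],[-0.13,0.095,-0.02]],[[-0.21,-0.28,0.11],[-0.13,0.095,-0.02]],[[-0.21,-0.28,0.11],[-0.13,0.095,-0.02]],[[-0.21,-0.28,0.11],[-0.13,0.095,-0.02]],[[0.09,-0.35,-0.15],[-0.14,0.35,-0.065]],[[0.09,-0.35,-0.15],[-0.14,0.35,-0.065]],[[0.09,-0.35,-0.15],[-0.14,0.35,-0.065]],[[0.09,-0.35,-0.15],[-0.14,0.35,-0.065]],[[0.09,-0.35,-0.15],[-0.14,0.35,-0.065]]]'
python3 -c "from rig import*;print([round(float(x)) for x in observe()['q']])"; python3 a.py 1
```

```text
time_s: 2.3
position: [0.0129, 0.5035, 0.2907]
tool_rot: [[-0.825, 0.522, -0.217], [0.39, 0.804, 0.45], [0.409, 0.286, -0.866]]
ft_force: [-0.2, -0.4, -0.8]
grip_width: 0.0856
gripper_force: 0.0
[63, 5, 94, 26, 65, -6]
n=1 [-0.017, 0.005, 0.007] [-0.001, 0.014, 0.002] | tcp [0.02  0.504 0.285] wr [0.09 0.38 0.5 ] q [60, 5, 95, 30, 65, -10] dq4 marg47 err0.000 low0.315
n=5 [0.185, 0.216, -0.148] [-0.129, 0.195, 0.005] | tcp [0.009 0.593 0.424] wr [0.12 0.37 0.5 ] q [55, 5, 95, 75, 60, -35] dq10 marg47 err0.000 low0.390
n=5 [0.147, 0.437, -0.456] [-0.323, 0.298, 0.045] | tcp [0.116 0.605 0.581] wr [0.15 0.36 0.5 ] q [50, 5, 95, 120, 55, -60] dq10 marg45 err0.000 low0.464
n=7 [-0.359, 0.466, -0.617] [-0.518, 0.235, 0.224] | tcp [0.35  0.482 0.551] wr [0.2  0.3  0.45] q [38, 5, 105, 165, 45, -85] dq7 marg35 err0.000 low0.426
n=9 [-0.894, 0.164, -0.299] [-0.536, 0.067, 0.497] | tcp [0.457 0.328 0.261] wr [0.21 0.26 0.31] q [30, 17, 121, 203, 38, -102] dq5 marg21 err0.000 low0.232
n=4 [-1.02, -0.001, -0.087] [-0.476, -0.018, 0.58] | tcp [0.443 0.285 0.12 ] wr [0.22 0.25 0.25] q [27, 27, 126, 208, 35, -104] dq3 marg16 err0.000 low0.119
n=3 [-1.174, 0.074, -0.031] [-0.476, -0.018, 0.58] | tcp [0.52  0.298 0.075] wr [0.3  0.26 0.2 ] q [24, 36, 118, 202, 35, -101] dq3 marg19 err0.000 low0.074
```

Tracking matches the model.

```bash

python3 -m handwheel '[[[0.185,0.216,-0.148],[-0.13,0.195,0.005]],[[0.185,0.216,-0.148],[-0.13,0.195,0.005]],[[0.185,0.216,-0.148],[-0.13,0.195,0.005]],[[0.185,0.216,-0.148],[-0.13,0.195,0.005]],[[0.185,0.216,-0.148],[-0.13,0.195,0.005]],[[0.147,0.437,-0.456],[-0.323,0.298,0.045]],[[0.147,0.437,-0.456],[-0.323,0.298,0.045]],[[0.147,0.437,-0.456],[-0.323,0.298,0.045]],[[0.147,0.437,-0.456],[-0.323,0.298,0.045]],[[0.147,0.437,-0.456],[-0.323,0.298,0.045]]]'
python3 -c "from rig import*;print([round(float(x)) for x in observe()['q']])"; python3 a.py 4
```

```text
time_s: 3.3
position: [0.1217, 0.6042, 0.5823]
tool_rot: [[-0.52, 0.845, -0.123], [-0.321, -0.061, 0.945], [0.791, 0.531, 0.303]]
ft_force: [-0.4, 0.1, 1.0]
grip_width: 0.0852
gripper_force: 0.0
[50, 5, 95, 120, 55, -60]
n=7 [-0.208, 0.367, -0.305] [-0.242, -0.065, 0.03] | tcp [0.35  0.482 0.551] wr [0.2  0.3  0.45] q [38, 5, 105, 165, 45, -85] dq7 marg35 err0.000 low0.426
n=9 [-0.679, 0.258, -0.799] [-0.41, -0.253, 0.144] | tcp [0.457 0.328 0.261] wr [0.21 0.26 0.31] q [30, 17, 121, 203, 38, -102] dq5 marg21 err0.000 low0.232
n=4 [-0.861, 0.09, -0.963] [-0.423, -0.352, 0.194] | tcp [0.443 0.285 0.12 ] wr [0.22 0.25 0.25] q [27, 27, 126, 208, 35, -104] dq3 marg16 err0.000 low0.119
n=3 [-1.02, 0.171, -0.985] [-0.423, -0.352, 0.194] | tcp [0.52  0.298 0.075] wr [0.3  0.26 0.2 ] q [24, 36, 118, 202, 35, -101] dq3 marg19 err0.000 low0.074
```

```bash

python3 -m handwheel '[[[-0.208,0.367,-0.305],[-0.242,-0.065,0.03]],[[-0.208,0.367,-0.305],[-0.242,-0.065,0.03]],[[-0.208,0.367,-0.305],[-0.242,-0.065,0.03]],[[-0.208,0.367,-0.305],[-0.242,-0.065,0.03]],[[-0.208,0.367,-0.305],[-0.242,-0.065,0.03]],[[-0.208,0.367,-0.305],[-0.242,-0.065,0.03]],[[-0.208,0.367,-0.305],[-0.242,-0.065,0.03]]]'
python3 -c "from rig import*;print([round(float(x)) for x in observe()['q']])"; python3 a.py 5
```

```text
time_s: 4.0
position: [0.3485, 0.4839, 0.548]
tool_rot: [[-0.39, 0.704, 0.593], [-0.176, -0.689, 0.703], [0.904, 0.169, 0.393]]
ft_force: [-1.7, -1.0, 0.3]
grip_width: 0.0859
gripper_force: 0.0
[38, 5, 105, 165, 45, -85]
n=9 [-0.548, 0.27, -0.316] [-0.179, -0.2, 0.055] | tcp [0.457 0.328 0.261] wr [0.21 0.26 0.31] q [30, 17, 121, 203, 38, -102] dq5 marg21 err0.000 low0.232
n=4 [-0.778, 0.262, -0.504] [-0.205, -0.303, 0.066] | tcp [0.443 0.285 0.12 ] wr [0.22 0.25 0.25] q [27, 27, 126, 208, 35, -104] dq3 marg16 err0.000 low0.119
n=3 [-0.924, 0.338, -0.43] [-0.205, -0.303, 0.066] | tcp [0.52  0.298 0.075] wr [0.3  0.26 0.2 ] q [24, 36, 118, 202, 35, -101] dq3 marg19 err0.000 low0.074
```

```bash

python3 -m handwheel '[[[-0.548,0.27,-0.316],[-0.18,-0.2,0.055]],[[-0.548,0.27,-0.316],[-0.18,-0.2,0.055]],[[-0.548,0.27,-0.316],[-0.18,-0.2,0.055]],[[-0.548,0.27,-0.316],[-0.18,-0.2,0.055]],[[-0.548,0.27,-0.316],[-0.18,-0.2,0.055]],[[-0.548,0.27,-0.316],[-0.18,-0.2,0.055]],[[-0.548,0.27,-0.316],[-0.18,-0.2,0.055]],[[-0.548,0.27,-0.316],[-0.18,-0.2,0.055]],[[-0.548,0.27,-0.316],[-0.18,-0.2,0.055]]]'
python3 a.py 6
```

```text
time_s: 4.9
position: [0.4571, 0.3285, 0.2616]
tool_rot: [[0.213, 0.258, 0.943], [-0.003, -0.964, 0.264], [0.977, -0.059, -0.204]]
ft_force: [-0.5, 0.2, 0.7]
grip_width: 0.0853
gripper_force: 0.0
n=4 [-0.283, 0.094, 0.008] [-0.035, -0.1, -0.007] | tcp [0.443 0.285 0.12 ] wr [0.22 0.25 0.25] q [27, 27, 126, 208, 35, -104] dq3 marg16 err0.000 low0.119
n=3 [-0.339, 0.114, 0.178] [-0.035, -0.1, -0.007] | tcp [0.52  0.298 0.075] wr [0.3  0.26 0.2 ] q [24, 36, 118, 202, 35, -101] dq3 marg19 err0.000 low0.074
```

```bash

python3 -m handwheel '[[[-0.283,0.094,0.008],[-0.035,-0.1,-0.007]],[[-0.283,0.094,0.008],[-0.035,-0.1,-0.007]],[[-0.283,0.094,0.008],[-0.035,-0.1,-0.007]],[[-0.283,0.094,0.008],[-0.035,-0.1,-0.007]],[[-0.283,0.094,0.008],[-0.035,-0.1,-0.007]]]'
python3 a.py 7; python3 - <<'E'
from h import *
a,_=get_image("top");b,_=get_image("side")
cv2.imwrite("pics/pre.png",np.hstack([cv2.resize(a[130:350,40:240],(400,440)),cv2.resize(b[200:420,80:280],(400,440))])[:,:,::-1])
E
```

```text
time_s: 5.4
position: [0.4433, 0.2857, 0.121]
tool_rot: [[0.491, 0.167, 0.855], [0.083, -0.986, 0.145], [0.867, 0.0, -0.498]]
ft_force: [-0.7, 0.7, 0.7]
grip_width: 0.0858
gripper_force: 0.0
n=3 [-0.003, 0.002, 0.18] [-0.001, -0.001, 0.0] | tcp [0.52  0.298 0.075] wr [0.3  0.26 0.2 ] q [24, 36, 118, 202, 35, -101] dq3 marg19 err0.000 low0.074
```

View pics/pre.png

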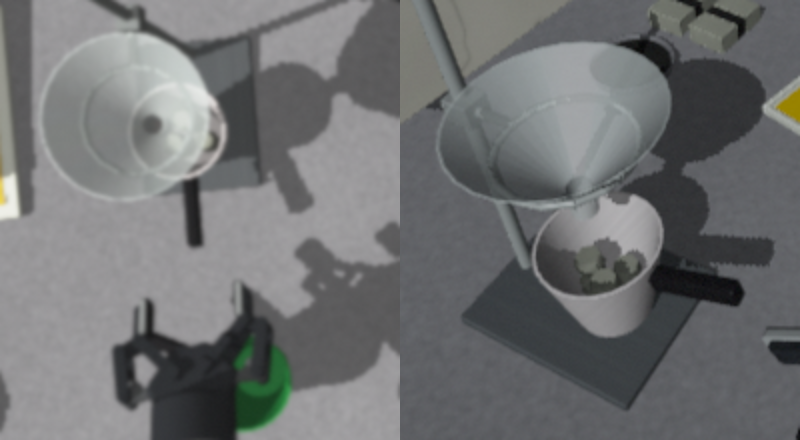

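The gripper straddles the handle line: fingers at crop (145,310) and (240,300), handle tip at (197,240). The green cup is clear underneath. Next I advance and close.

```bash

python3 -m handwheel '[[[-0.002,0.002,0.06],[0,0,0]],[[-0.002,0.002,0.12],[0,0,0]],[[-0.002,0.002,0.16],[0,0,0]],[[-0.002,0.002,0.18],[0,0,0]],[[-0.002,0.002,0.18],[0,0,0]]]'
python3 -m handwheel '[[[0,0,0],[0,0,0]],[[0,0,0],[0,0,0]],[[0,0,0],[0,0,0]],[[0,0,0],[0,0,0]],[[0,0,0],[0,0,0]],[[0,0,0],[0,0,0]],[[0,0,0],[0,0,0]],[[0,0,0],[0,0,0]],[[0,0,0],[0,0,0]],[[0,0,0],[0,0,0]]]' 0 100
python3 - <<'E'
from mv import *
q,p,R=st()
from h import *
P=cloud("side",get_image("side")[1]);z=P[...,2]
Q=P[295:385,110:215].reshape(-1,3);Q=Q[(Q[:,2]>.03)&(Q[:,2]<.09)&(np.hypot(Q[:,0]-.594,Q[:,1]-.31)<.06)]
s=least_squares(lambda q:np.hypot(Q[:,0]-q[0],Q[:,1]-q[1])-(.031+(Q[:,2]-.01)/.085*.019),[.594,.31],loss="soft_l1",f_scale=.002).x;print("cup",s,len(Q))
K=[(p+[0,0,.012],R),(p+[0,-.16,.012],R),(p+[0,-.16,.06],R)]
rows(K,p,R,q)
E
```

```text
time_s: 6.0
position: [0.5203, 0.2971, 0.075]
tool_rot: [[0.49, 0.166, 0.855], [0.082, -0.986, 0.145], [0.868, -0.001, -0.497]]
ft_force: [-0.1, -0.3, 0.6]
grip_width: 0.0856
gripper_force: 0.0
time_s: 7.0
position: [0.5193, 0.2967, 0.0736]
tool_rot: [[0.493, 0.166, 0.854], [0.083, -0.986, 0.144], [0.866, -0.0, -0.5]]
ft_force: [-4.8, 0.3, 5.0]
grip_width: 0.0126
gripper_force: 97.3
cup [0.59130129 0.31041705] 2777
n=1 [0.021, -0.0, -0.012] [0.0, 0.0, 0.0] | tcp [0.519 0.297 0.086] wr [0.3  0.26 0.21] q [24, 35, 117, 203, 33, -102] dq2 marg23 err0.000 low0.085
n=4 [-0.006, 0.316, -0.058] [0.0, 0.0, 0.0] | tcp [0.519 0.137 0.086] wr [0.3  0.1  0.21] q [-3, 33, 131, 164, 44, -85] dq10 marg11 err0.000 low0.085
n=2 [0.077, 0.316, -0.106] [0.0, 0.0, 0.0] | tcp [0.519 0.137 0.134] wr [0.3  0.1  0.26] q [-3, 24, 128, 159, 33, -79] dq6 marg13 err0.000 low0.133
```

```bash

python3 -m handwheel '[[[0.01,0,-0.006],[0,0,0]],[[0.02,0,-0.012],[0,0,0]],[[0.02,0,-0.012],[0,0,0]]]'
python3 -m handwheel '[[[0,0.02,-0.003],[0,0,0]],[[-0.002,0.06,-0.01],[0,0,0]],[[-0.004,0.1,-0.015],[0,0,0]],[[-0.008,0.14,-0.02],[0,0,0]],[[-0.012,0.18,-0.025],[0,0,0]],[[-0.016,0.22,-0.032],[0,0,0]],[[-0.02,0.26,-0.038],[0,0,0]],[[-0.024,0.3,-0.045],[0,0,0]],[[-0.026,0.32,-0.046],[0,0,0]],[[-0.026,0.32,-0.046],[0,0,0]]]'
python3 - <<'E'
from h import *
a,_=get_image("top");b,_=get_image("side")
cv2.imwrite("pics/held.png",np.hstack([cv2.resize(a[130:350,40:240],(400,440)),cv2.resize(b[200:420,80:280],(400,440))])[:,:,::-1])
E
```

```text
time_s: 7.35
position: [0.5193, 0.2966, 0.0855]
tool_rot: [[0.493, 0.166, 0.854], [0.082, -0.986, 0.144], [0.866, -0.001, -0.5]]
ft_force: [0.7, 0.2, -2.9]
grip_width: 0.0128
gripper_force: 97.3
time_s: 8.35
position: [0.5201, 0.1329, 0.085]
tool_rot: [[0.494, 0.163, 0.854], [0.081, -0.987, 0.142], [0.866, -0.0, -0.501]]
ft_force: [-0.2, 0.3, -2.3]
grip_width: 0.0128
gripper_force: 97.8
```

View pics/held.png

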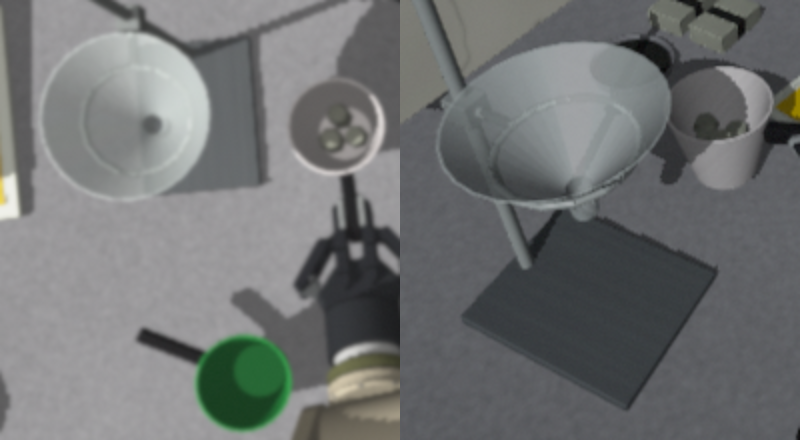

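The cup is out of the funnel, at left crop (338,127), upright with the lumps inside. Next is planning the carry and pour.

```bash
cat > b.py <<'E'
from mv import *
q,p,R=st()
o1=np.array([.594,.146,.022])
for az in(-30,-20,-10,0):
  for beta in(25,35):
    K=[tcp(o1+[-.03,-.08,.04],0,toolR(0,DEL,-1))]
    K+= [tcp(np.array([.56,-.06,.1]),az/2-5,toolR(az/2-5,DEL,-1))]
    P=[pour(az,-1,1,beta,t,-.02,.20-.085*min(t/80,1)) for t in (0,20,40,60,80,100,120,140)]
    K+=[tcp((P[0][2]+[.56,-.06,.1])/2,az,toolR(az,DEL,-1))]
    K+=[x[:2] for x in P]
    print(az,beta);rows(K,p,R,q)
E
python3 b.py | cut -d'|' -f2- 
```

```text
-30 25
 tcp [0.489 0.066 0.127] wr [0.27 0.07 0.26] q [-11, 24, 135, 164, 40, -84] dq3 marg7 err0.000 low0.126
 tcp [ 0.49  -0.034  0.165] wr [0.28 0.04 0.29] q [-16, 17, 131, 188, 27, -95] dq6 marg8 err0.000 low0.164
 tcp [ 0.506 -0.082  0.215] wr [0.31 0.03 0.34] q [-17, 11, 122, 224, 17, -126] dq23 marg7 err0.000 low0.214
 tcp [ 0.516 -0.142  0.265] wr [ 0.32 -0.03  0.39] q [-24, 8, 117, 230, 10, -137] dq7 marg0 err0.088 low0.264
 tcp [ 0.516 -0.14   0.261] wr [ 0.32 -0.08  0.41] q [-35, 4, 113, 53, 17, 50] dq210 marg0 err0.127 low0.259
 tcp [ 0.515 -0.148  0.247] wr [ 0.31 -0.14  0.41] q [-44, 7, 112, 63, 36, 51] dq5 marg12 err0.000 low0.245
 tcp [ 0.514 -0.165  0.223] wr [ 0.31 -0.21  0.37] q [-53, 13, 111, 70, 53, 52] dq4 marg30 err0.000 low0.220
 tcp [ 0.512 -0.19   0.192] wr [ 0.3  -0.28  0.31] q [-60, 23, 110, 74, 67, 55] dq4 marg31 err0.000 low0.184
 tcp [ 0.509 -0.218  0.199] wr [ 0.3  -0.34  0.27] q [-64, 30, 106, 76, 82, 66] dq3 marg33 err0.000 low0.166
 tcp [ 0.507 -0.247  0.196] wr [ 0.29 -0.39  0.21] q [-67, 38, 103, 80, 93, 76] dq3 marg37 err0.000 low0.141
 tcp [ 0.5
[... 7796 characters left out ...]
, 108, 56, 63, 12] dq7 marg26 err0.000 low0.269
 tcp [ 0.465 -0.199  0.255] wr [ 0.31 -0.29  0.44] q [-60, 12, 98, 47, 76, 33] dq5 marg36 err0.000 low0.263
 tcp [ 0.476 -0.216  0.233] wr [ 0.35 -0.36  0.41] q [-59, 22, 89, 44, 89, 48] dq4 marg46 err0.000 low0.244
 tcp [ 0.492 -0.239  0.203] wr [ 0.4  -0.43  0.35] q [-58, 33, 80, 44, 101, 61] dq3 marg55 err0.000 low0.205
 tcp [ 0.511 -0.265  0.21 ] wr [ 0.45 -0.49  0.31] q [-58, 42, 68, 49, 116, 79] dq4 marg47 err0.000 low0.187
 tcp [ 0.529 -0.292  0.206] wr [ 0.48 -0.54  0.25] q [-58, 51, 59, 59, 128, 99] dq5 marg35 err0.000 low0.160
 tcp [ 0.546 -0.316  0.19 ] wr [ 0.5  -0.57  0.17] q [-58, 60, 53, 72, 135, 120] dq4 marg29 err0.000 low0.119
```

```bash
cat > c.py <<'E'
from mv import *
import sys
q,p,R=st()
o1=np.array([.594,.146,.022]);T=lambda o,a:tcp(np.array(o),a,toolR(a,DEL,-1))
PP=lambda t:pour(0,-1,1,30,t,-.02,.20-.085*min(t/80,1))
P0=PP(0)[2]
K=[T(o1+[-.03,-.08,.04],0),T([.56,-.06,.1],-3),T((P0+[.56,-.06,.1])/2,0)]+[PP(t)[:2] for t in range(0,146,20)]
a,b=map(int,sys.argv[1:3]);rows(K[a:b],p,R,q)
E
python3 c.py 0 4
```

```text
n=3 [0.03, 0.125, -0.114] [-0.046, 0.0, 0.026] | tcp [0.489 0.066 0.127] wr [0.27 0.07 0.26] q [-11, 24, 135, 164, 40, -84] dq3 marg7 err0.000 low0.126
n=4 [0.072, 0.364, -0.193] [-0.06, 0.0, 0.035] | tcp [ 0.485 -0.056  0.165] wr [ 0.26 -0.04  0.29] q [-36, 16, 133, 128, 36, -62] dq10 marg7 err0.000 low0.164
n=3 [0.137, 0.496, -0.281] [-0.046, 0.0, 0.026] | tcp [ 0.475 -0.124  0.215] wr [ 0.25 -0.12  0.34] q [-51, 8, 126, 92, 42, -34] dq14 marg11 err0.000 low0.214
n=3 [0.203, 0.619, -0.367] [-0.046, 0.0, 0.026] | tcp [ 0.465 -0.189  0.265] wr [ 0.24 -0.19  0.39] q [-61, 4, 118, 75, 51, -18] dq7 marg19 err0.000 low0.264
```

```bash

python3 -m handwheel '[[[0.008,0.03,-0.03],[-0.01,0,0.006]],[[0.02,0.08,-0.075],[-0.03,0,0.017]],[[0.03,0.125,-0.114],[-0.046,0,0.026]],[[0.038,0.17,-0.13],[-0.049,0,0.028]],[[0.047,0.22,-0.145],[-0.052,0,0.03]],[[0.055,0.27,-0.16],[-0.055,0,0.032]],[[0.063,0.315,-0.177],[-0.058,0,0.034]],[[0.072,0.364,-0.193],[-0.06,0,0.035]],[[0.072,0.364,-0.193],[-0.06,0,0.035]],[[0.072,0.364,-0.193],[-0.06,0,0.035]]]'
python3 c.py 2 4
```

```text
time_s: 9.45
position: [0.4854, -0.0556, 0.1648]
tool_rot: [[0.499, -0.051, 0.865], [-0.026, -0.999, -0.044], [0.866, -0.001, -0.5]]
ft_force: [0.5, 0.0, -3.1]
grip_width: 0.0128
gripper_force: 98.5
n=3 [0.08, 0.138, -0.062] [0.014, -0.0, -0.008] | tcp [ 0.475 -0.124  0.215] wr [ 0.25 -0.12  0.34] q [-51, 8, 126, 92, 42, -34] dq14 marg11 err0.000 low0.214
n=3 [0.159, 0.268, -0.124] [0.014, -0.0, -0.008] | tcp [ 0.465 -0.189  0.265] wr [ 0.24 -0.19  0.39] q [-61, 4, 118, 75, 51, -18] dq7 marg19 err0.000 low0.264
```

```bash

python3 -m handwheel '[[[0.02,0.035,-0.015],[0.004,0,-0.002]],[[0.04,0.07,-0.03],[0.007,0,-0.004]],[[0.06,0.105,-0.046],[0.01,0,-0.006]],[[0.08,0.138,-0.062],[0.014,0,-0.008]],[[0.1,0.17,-0.078],[0.014,0,-0.008]],[[0.12,0.205,-0.093],[0.014,0,-0.008]],[[0.14,0.24,-0.11],[0.014,0,-0.008]],[[0.16,0.268,-0.124],[0.014,0,-0.008]],[[0.16,0.268,-0.124],[0.014,0,-0.008]],[[0.16,0.268,-0.124],[0.014,0,-0.008]]]'
python3 c.py 4 8;python3 - <<'E'
from h import *
a,_=get_image("top");b,_=get_image("side")
cv2.imwrite("pics/pan0.png",np.hstack([cv2.resize(a[100:320,260:460],(400,440)),cv2.resize(b[40:260,240:440],(400,440))])[:,:,::-1])
E
```

```text
time_s: 10.45
position: [0.465, -0.1874, 0.2639]
tool_rot: [[0.5, 0.002, 0.866], [-0.002, -1.0, 0.003], [0.866, -0.003, -0.5]]
ft_force: [0.3, -0.3, -3.1]
grip_width: 0.0128
gripper_force: 98.7
n=4 [-0.003, -0.0, -0.001] [0.047, -0.055, 0.083] | tcp [ 0.464 -0.187  0.263] wr [ 0.27 -0.23  0.42] q [-60, 6, 109, 58, 62, 11] dq9 marg27 err0.000 low0.264
n=5 [-0.019, 0.016, 0.019] [0.095, -0.111, 0.166] | tcp [ 0.468 -0.195  0.251] wr [ 0.3  -0.29  0.42] q [-60, 13, 100, 51, 75, 30] dq4 marg35 err0.000 low0.254
n=4 [-0.05, 0.048, 0.058] [0.143, -0.166, 0.25] | tcp [ 0.478 -0.211  0.228] wr [ 0.34 -0.36  0.39] q [-60, 22, 93, 49, 87, 45] dq4 marg44 err0.000 low0.232
n=5 [-0.089, 0.094, 0.111] [0.192, -0.222, 0.333] | tcp [ 0.491 -0.234  0.198] wr [ 0.38 -0.42  0.33] q [-60, 33, 85, 49, 98, 58] dq3 marg51 err0.000 low0.195
```

View pics/pan0.png

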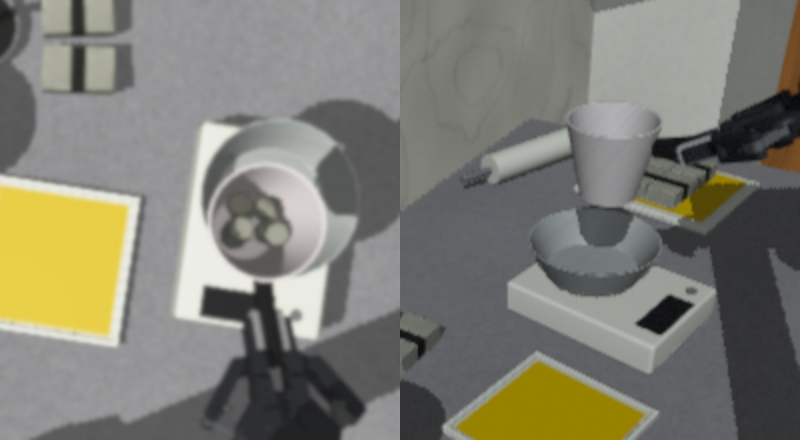

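The cup hangs upright over the pan, full (left crop cup (268,220), pan (280,200)). Now tilting.

```bash

python3 -m handwheel '[[[-0.002,0,0],[0.016,-0.018,0.028]],[[-0.003,0,0],[0.032,-0.037,0.055]],[[-0.003,0,-0.001],[0.047,-0.055,0.083]],[[-0.01,0.005,0.005],[0.063,-0.074,0.11]],[[-0.014,0.01,0.012],[0.079,-0.092,0.138]],[[-0.019,0.016,0.019],[0.095,-0.111,0.166]],[[-0.03,0.027,0.032],[0.111,-0.13,0.194]],[[-0.04,0.038,0.045],[0.127,-0.148,0.222]],[[-0.05,0.048,0.058],[0.143,-0.166,0.25]],[[-0.05,0.048,0.058],[0.143,-0.166,0.25]]]'
python3 c.py 7 11
```

```text
time_s: 11.55
position: [0.4782, -0.2133, 0.2265]
tool_rot: [[0.811, -0.22, 0.542], [-0.544, -0.622, 0.563], [0.214, -0.751, -0.624]]
ft_force: [-0.4, 1.8, -3.9]
grip_width: 0.013
gripper_force: 98.7
n=4 [0.031, 0.064, 0.027] [0.048, -0.056, 0.082] | tcp [ 0.491 -0.234  0.198] wr [ 0.38 -0.42  0.33] q [-60, 33, 85, 49, 98, 58] dq3 marg52 err0.000 low0.195
n=5 [0.087, 0.079, 0.005] [0.096, -0.111, 0.165] | tcp [ 0.506 -0.26   0.205] wr [ 0.41 -0.48  0.29] q [-60, 41, 75, 54, 112, 75] dq4 marg51 err0.000 low0.176
n=4 [0.14, 0.111, -0.004] [0.144, -0.167, 0.249] | tcp [ 0.521 -0.287  0.201] wr [ 0.44 -0.53  0.23] q [-60, 49, 67, 62, 122, 94] dq5 marg41 err0.000 low0.150
n=5 [0.182, 0.156, 0.001] [0.192, -0.223, 0.332] | tcp [ 0.535 -0.311  0.187] wr [ 0.45 -0.55  0.16] q [-60, 57, 63, 73, 128, 113] dq4 marg35 err0.000 low0.107
```

Slower now, about 4° per row, to 100°.

```bash

python3 -m handwheel '[[[0.006,0.012,0.005],[0.01,-0.011,0.016]],[[0.012,0.025,0.01],[0.019,-0.022,0.033]],[[0.019,0.038,0.016],[0.029,-0.034,0.049]],[[0.025,0.052,0.022],[0.038,-0.045,0.066]],[[0.031,0.064,0.027],[0.048,-0.056,0.082]],[[0.042,0.067,0.023],[0.058,-0.067,0.099]],[[0.053,0.07,0.018],[0.067,-0.078,0.115]],[[0.065,0.073,0.014],[0.077,-0.089,0.132]],[[0.076,0.076,0.01],[0.086,-0.1,0.148]],[[0.087,0.079,0.005],[0.096,-0.111,0.165]]]'
python3 c.py 9 11;python3 - <<'E'
from h import *
a,_=get_image("top");b,_=get_image("side")
cv2.imwrite("pics/pan1.png",np.hstack([cv2.resize(a[100:320,260:460],(400,440)),cv2.resize(b[40:260,240:440],(400,440))])[:,:,::-1])
E
```

```text
time_s: 12.55
position: [0.506, -0.2591, 0.2072]
tool_rot: [[0.781, -0.504, 0.368], [-0.487, -0.123, 0.865], [-0.391, -0.855, -0.341]]
ft_force: [-0.6, 0.1, -2.7]
grip_width: 0.0126
gripper_force: 98.9
n=5 [0.056, 0.002, -0.033] [0.048, -0.057, 0.085] | tcp [ 0.521 -0.287  0.201] wr [ 0.44 -0.53  0.23] q [-60, 49, 67, 62, 122, 94] dq4 marg41 err0.000 low0.150
n=5 [0.113, 0.018, -0.055] [0.096, -0.112, 0.169] | tcp [ 0.535 -0.311  0.187] wr [ 0.45 -0.55  0.16] q [-60, 57, 63, 73, 128, 113] dq4 marg35 err0.000 low0.107
```

View pics/pan1.png

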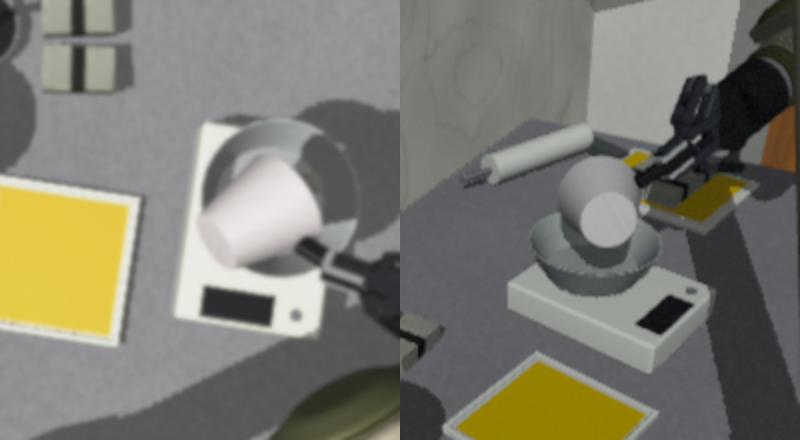

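The cup mouth (left crop ~(290,190)) is over the pan with nothing spilled. Continuing to 140°.

```bash

python3 -m handwheel '[[[0.011,0,-0.007],[0.01,-0.011,0.017]],[[0.022,0,-0.013],[0.019,-0.023,0.034]],[[0.034,0.001,-0.02],[0.029,-0.034,0.051]],[[0.045,0.001,-0.026],[0.038,-0.046,0.068]],[[0.056,0.002,-0.033],[0.048,-0.057,0.085]],[[0.067,0.005,-0.037],[0.058,-0.068,0.102]],[[0.079,0.008,-0.042],[0.067,-0.079,0.119]],[[0.09,0.011,-0.046],[0.077,-0.09,0.135]],[[0.102,0.014,-0.05],[0.086,-0.101,0.152]],[[0.113,0.018,-0.055],[0.096,-0.112,0.169]]]'
python3 -m handwheel '[[[0,0,0],[0,0,0]],[[0,0,0],[0,0,0]],[[0,0,0],[0,0,0]],[[0,0,0],[0,0,0]],[[0,0,0],[0,0,0]],[[0,0,0],[0,0,0]],[[0,0,0],[0,0,0]],[[0,0,0],[0,0,0]]]'
python3 - <<'E'
from h import *
a,_=get_image("top");b,_=get_image("side")
cv2.imwrite("pics/pan2.png",np.hstack([cv2.resize(a[100:320,260:460],(400,440)),cv2.resize(b[40:260,240:440],(400,440))])[:,:,::-1])
s=observe();print([round(float(x)) for x in s["q"]])
E
```

```text
time_s: 13.65
position: [0.5355, -0.3118, 0.1871]
tool_rot: [[0.557, -0.765, 0.324], [-0.101, 0.325, 0.94], [-0.825, -0.556, 0.104]]
ft_force: [0.0, -0.3, -2.1]
grip_width: 0.0129
gripper_force: 98.9
time_s: 14.45
position: [0.5348, -0.3126, 0.1864]
tool_rot: [[0.555, -0.766, 0.323], [-0.1, 0.324, 0.941], [-0.826, -0.555, 0.103]]
ft_force: [-0.2, 0.1, -1.9]
grip_width: 0.0129
gripper_force: 99.0
[-60, 57, 62, 73, 129, 113]
```

View pics/pan2.png

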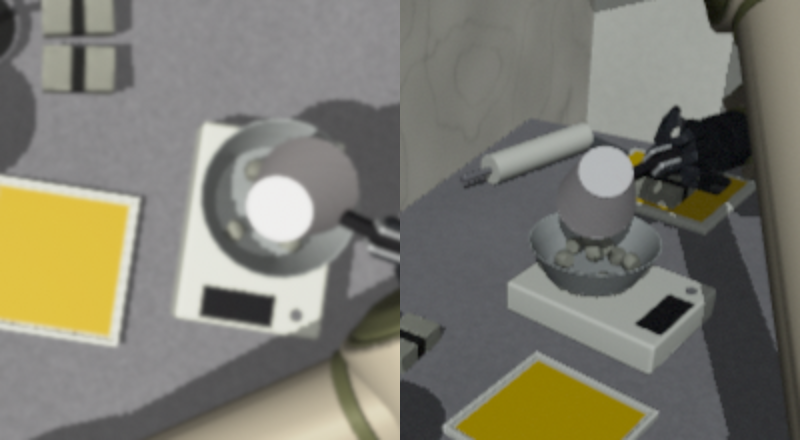

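Lumps show in the pan, and the wrist load fell by about 1.1 N, which matches eight 14 g lumps. Raise, then un-tilt.

```bash
cat > d.py <<'E'
from mv import *
q,p,R=st()
PP=lambda t:pour(0,-1,1,30,t,-.02,.20-.085*min(t/80,1))[:2]
up=np.array([0,0,.06])
K=[(p+up,R)]+[(PP(t)[0]+up*(t>30),PP(t)[1]) for t in(115,90,65,40,15,0)]
rows(K,p,R,q,step=7)
E
python3 d.py
```

```text
n=2 [-0.099, -0.067, 0.012] [0.0, 0.0, 0.0] | tcp [ 0.535 -0.313  0.246] wr [ 0.45 -0.55  0.22] q [-60, 53, 61, 77, 130, 120] dq4 marg33 err0.000 low0.167
n=4 [-0.152, -0.038, 0.065] [-0.06, 0.069, -0.105] | tcp [ 0.518 -0.281  0.263] wr [ 0.43 -0.52  0.31] q [-60, 43, 66, 63, 123, 96] dq6 marg34 err0.000 low0.217
n=4 [-0.179, 0.014, 0.115] [-0.12, 0.139, -0.209] | tcp [ 0.498 -0.247  0.262] wr [ 0.4  -0.46  0.37] q [-60, 33, 76, 53, 110, 73] dq6 marg43 err0.000 low0.246
n=4 [-0.234, 0.041, 0.165] [-0.18, 0.208, -0.313] | tcp [ 0.481 -0.217  0.28 ] wr [ 0.35 -0.37  0.44] q [-60, 21, 86, 49, 95, 55] dq5 marg56 err0.000 low0.285
n=4 [-0.303, 0.04, 0.203] [-0.24, 0.278, -0.417] | tcp [ 0.468 -0.195  0.311] wr [ 0.3  -0.29  0.48] q [-60, 9, 94, 49, 81, 38] dq4 marg48 err0.000 low0.314
n=4 [-0.233, 0.104, 0.206] [-0.3, 0.348, -0.521] | tcp [ 0.464 -0.187  0.264] wr [ 0.26 -0.22  0.42] q [-60, 5, 111, 61, 59, 5] dq10 marg31 err0.000 low0.265
n=3 [-0.232, 0.101, 0.204] [-0.336, 0.389, -0.584] | tcp [ 0.465 -0.189  0.265] wr [ 0.24 -0.19  0.39] q [-61, 4, 118, 75, 51, -18] dq9 marg25 err0.000 low0.264
```

```bash

python3 -m handwheel '[[[-0.05,-0.033,0.006],[0,0,0]],[[-0.099,-0.067,0.012],[0,0,0]],[[-0.117,-0.057,0.03],[-0.02,0.023,-0.035]],[[-0.135,-0.047,0.047],[-0.04,0.046,-0.07]],[[-0.152,-0.038,0.065],[-0.06,0.069,-0.105]],[[-0.16,-0.025,0.077],[-0.075,0.086,-0.131]],[[-0.166,-0.012,0.09],[-0.09,0.104,-0.157]],[[-0.172,0,0.102],[-0.105,0.121,-0.183]],[[-0.179,0.014,0.115],[-0.12,0.139,-0.209]],[[-0.179,0.014,0.115],[-0.12,0.139,-0.209]]]'
sed -i 's/\[(p+up,R)\]+//; s/(115,90,65/(65/' d.py; python3 d.py
```

```text
time_s: 15.55
position: [0.4979, -0.246, 0.2639]
tool_rot: [[0.809, -0.432, 0.4], [-0.534, -0.254, 0.806], [-0.247, -0.866, -0.436]]
ft_force: [-0.2, -0.4, -1.9]
grip_width: 0.0127
gripper_force: 98.8
n=4 [-0.067, -0.028, 0.019] [-0.059, 0.069, -0.103] | tcp [ 0.481 -0.217  0.28 ] wr [ 0.35 -0.37  0.44] q [-60, 21, 86, 49, 95, 55] dq5 marg56 err0.000 low0.285
n=4 [-0.125, -0.082, 0.017] [-0.119, 0.138, -0.207] | tcp [ 0.468 -0.195  0.311] wr [ 0.3  -0.29  0.48] q [-60, 9, 94, 49, 81, 38] dq4 marg48 err0.000 low0.314
n=4 [-0.119, -0.001, 0.068] [-0.18, 0.208, -0.311] | tcp [ 0.464 -0.187  0.264] wr [ 0.26 -0.22  0.42] q [-60, 5, 111, 61, 59, 5] dq10 marg31 err0.000 low0.265
n=3 [-0.115, -0.002, 0.065] [-0.216, 0.25, -0.374] | tcp [ 0.465 -0.189  0.265] wr [ 0.24 -0.19  0.39] q [-61, 4, 118, 75, 51, -18] dq9 marg25 err0.000 low0.264
```

```bash

python3 -m handwheel '[[[-0.035,-0.014,0.01],[-0.03,0.034,-0.05]],[[-0.067,-0.028,0.019],[-0.059,0.069,-0.103]],[[-0.085,-0.045,0.018],[-0.08,0.092,-0.138]],[[-0.105,-0.065,0.018],[-0.1,0.115,-0.173]],[[-0.125,-0.08,0.018],[-0.119,0.138,-0.207]],[[-0.123,-0.055,0.035],[-0.14,0.161,-0.241]],[[-0.121,-0.03,0.05],[-0.16,0.185,-0.276]],[[-0.119,-0.001,0.068],[-0.18,0.208,-0.311]],[[-0.117,-0.001,0.067],[-0.198,0.229,-0.342]],[[-0.115,-0.002,0.065],[-0.216,0.25,-0.374]]]'
cat > e.py <<'E'
from mv import *
import sys
q,p,R=st()
T=lambda o,a:tcp(np.array(o),a,toolR(a,DEL,-1))
z=.0065
K=[T([.55,-.13,.12],0),T([.53,-.05,.08],0),T([.517,-.017,.05],0),T([.517,-.017,z+.012],0),T([.517,-.017,z],0)]
i=int(sys.argv[1]);rows(K[i:],p,R,q,step=7)
E
python3 e.py 0
python3 - <<'E'
from h import *
a,_=get_image("top");b,_=get_image("side")
cv2.imwrite("pics/pan3.png",np.hstack([cv2.resize(a[100:320,260:460],(400,440)),cv2.resize(b[40:260,240:440],(400,440))])[:,:,::-1])
E
```

```text
time_s: 16.55
position: [0.4655, -0.1899, 0.2633]
tool_rot: [[0.53, -0.004, 0.848], [-0.058, -0.998, 0.031], [0.846, -0.065, -0.53]]
ft_force: [1.2, -0.3, -1.1]
grip_width: 0.0126
gripper_force: 98.9
n=3 [-0.13, -0.109, 0.104] [-0.01, 0.011, -0.019] | tcp [ 0.475 -0.13   0.185] wr [ 0.25 -0.13  0.31] q [-52, 13, 129, 99, 44, -45] dq13 marg13 err0.000 low0.184
n=3 [-0.228, -0.264, 0.117] [-0.01, 0.011, -0.019] | tcp [ 0.455 -0.05   0.145] wr [ 0.23 -0.05  0.27] q [-42, 19, 140, 126, 46, -70] dq10 marg2 err0.000 low0.144
n=2 [-0.296, -0.325, 0.129] [-0.01, 0.011, -0.019] | tcp [ 0.442 -0.017  0.115] wr [ 0.22 -0.02  0.24] q [-35, 23, 142, 138, 46, -78] dq7 marg0 err0.092 low0.114
n=1 [-0.349, -0.321, 0.162] [-0.01, 0.011, -0.019] | tcp [ 0.442 -0.017  0.083] wr [ 0.22 -0.02  0.21] q [-33, 30, 142, 142, 49, -84] dq6 marg0 err0.158 low0.083
n=1 [-0.37, -0.32, 0.175] [-0.01, 0.011, -0.019] | tcp [ 0.442 -0.017  0.071] wr [ 0.22 -0.02  0.2 ] q [-33, 32, 142, 144, 50, -86] dq3 marg0 err0.179 low0.071
```

View pics/pan3.png

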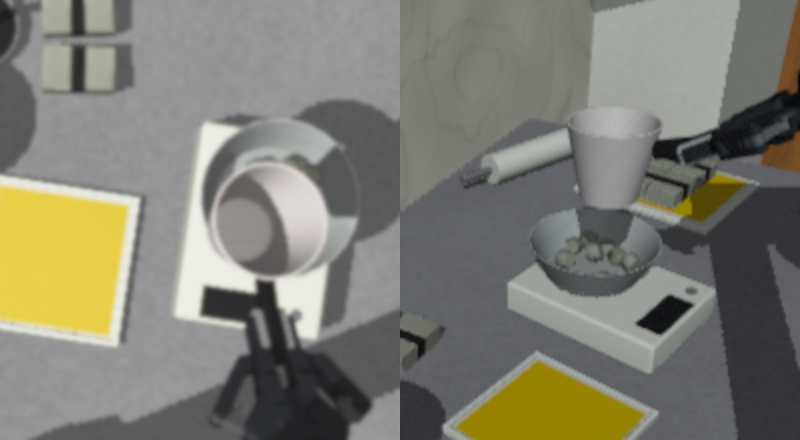

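The cup is empty (bare interior at left crop (268,220)) and the lumps sit in the pan (right crop ~(595,250)). The tray at heading 0 hits the joint-3 limit, so I'll search for a heading for the placing.

```bash
cat > e.py <<'E'
from mv import *
import sys
q,p,R=st()
T=lambda o,a:tcp(np.array(o),a,toolR(a,DEL,-1))
z=.0065;TX=[.52,-.017]
def keys(az):
    K=[T([.565,-.12,.16],az*.4),T([.54,-.05,.11],az*.8),T([*TX,.05],az),T([*TX,z+.012],az),T([*TX,z],az)]
    pe,Re=K[-1];K+=[(pe-Re[:,2]*.1,Re)];return K
if sys.argv[1]=="s":
    for az in range(-100,101,20):
        qq=q;m=99;pc,Rc=p,R;em=0
        for pe,Re in keys(az):
            S=Slerp([0,1],Rn.from_matrix([Rc,Re]))
            for t in np.linspace(.1,1,10):
                qq,e=ik(pc+(pe-pc)*t,S(t).as_matrix(),qq);em=max(em,e);m=min(m,(qq-LO).min(),(HI-qq).min())
            pc,Rc=pe,Re
        print(az,round(m,1),round(em,4),qq.round(0))
else: 
    i=int(sys.argv[2]);rows(keys(float(sys.argv[1]))[i:],p,R,q,step=6)
E
python3 e.py s
```

```text
-100 0.0 1.6815 [  22.   44.  106.  261.   68. -101.]
-80 0.0 1.127 [  24.   39.  114.  261.   63. -104.]
-60 0.0 0.549 [  26.   34.  121.  261.   59. -109.]
-40 0.4 0.0 [  24.   27.  128.  261.   52. -120.]
-20 0.0 0.1257 [   5.   20.  142.  218.   41. -106.]
0 0.0 0.4098 [-46.   5. 142.  97.  33. -43.]
20 0.0 0.0667 [-74.  23. 142.  76.  61. -72.]
40 17.7 0.0 [-69.  27. 124.  59.  73. -61.]
60 26.5 0.0 [-61.  34. 103.  48.  87. -54.]
80 26.9 0.0 [-52.  42.  82.  41. 102. -51.]
100 27.3 0.0 [-44.  50.  62.  35. 117. -52.]
```

```bash
python3 e.py 50 0
```

```text
n=4 [-0.037, -0.081, 0.093] [0.084, 0.008, -0.077] | tcp [ 0.495 -0.146  0.225] wr [ 0.29 -0.22  0.35] q [-57, 14, 114, 72, 62, -30] dq6 marg26 err0.000 low0.224
n=4 [-0.14, -0.168, 0.13] [0.18, 0.004, -0.134] | tcp [ 0.483 -0.098  0.175] wr [ 0.31 -0.24  0.3 ] q [-55, 22, 113, 65, 72, -43] dq4 marg28 err0.000 low0.174
n=2 [-0.256, -0.207, 0.177] [0.228, 0.002, -0.162] | tcp [ 0.472 -0.074  0.115] wr [ 0.33 -0.25  0.24] q [-53, 31, 114, 62, 73, -54] dq6 marg28 err0.000 low0.114
n=1 [-0.309, -0.203, 0.21] [0.228, 0.002, -0.162] | tcp [ 0.472 -0.074  0.083] wr [ 0.33 -0.25  0.21] q [-53, 35, 115, 64, 70, -60] dq5 marg27 err0.000 low0.083
n=1 [-0.33, -0.201, 0.223] [0.228, 0.002, -0.162] | tcp [ 0.472 -0.074  0.071] wr [ 0.33 -0.25  0.2 ] q [-53, 37, 116, 64, 69, -62] dq2 marg26 err0.000 low0.071
n=3 [-0.296, -0.076, 0.071] [0.228, 0.002, -0.162] | tcp [ 0.416 -0.141  0.121] wr [ 0.27 -0.31  0.25] q [-65, 30, 113, 53, 79, -57] dq4 marg27 err0.000 low0.121
```

```bash

python3 -m handwheel '[[[-0.012,-0.027,0.031],[0.028,0.003,-0.026]],[[-0.025,-0.054,0.062],[0.056,0.006,-0.051]],[[-0.037,-0.081,0.093],[0.084,0.008,-0.077]],[[-0.071,-0.11,0.105],[0.115,0.007,-0.096]],[[-0.105,-0.139,0.118],[0.148,0.006,-0.115]],[[-0.14,-0.168,0.13],[0.18,0.004,-0.134]],[[-0.18,-0.18,0.146],[0.204,0.003,-0.148]],[[-0.22,-0.195,0.162],[0.228,0.002,-0.162]],[[-0.256,-0.207,0.177],[0.228,0.002,-0.162]],[[-0.256,-0.207,0.177],[0.228,0.002,-0.162]]]'
python3 -m handwheel '[[[0,0,0],[0,0,0]],[[0,0,0],[0,0,0]]]'
python3 e.py 50 3
python3 - <<'E'
from h import *
p,d=get_image("side");P=cloud("side",d)
m=(np.hypot(P[...,0]-.52,P[...,1]+.017)<.065)&(P[...,2]>.055)&(P[...,2]<.15)&(p.min(-1)>90);Q=P[m]
# cone fit with axis tilt: base point o, axis a
def g(x):
    a=np.array([x[3],x[4],1]);a/=np.linalg.norm(a);v=Q-x[:3];h=v@a;r=np.linalg.norm(v-np.outer(h,a),axis=1)
    f=r-(.031+h/.085*.019);f2=r-(.028+h/.085*.019)
    return np.where(abs(f)<abs(f2),f,f2)
s=least_squares(g,[.52,-.017,.05,0,0],loss="soft_l1",f_scale=.0015);print("cup",len(Q),s.x.round(4),"tilt deg",np.degrees(s.x[3:]).round(1),np.median(abs(s.fun)), "z range",np.percentile(Q[:,2],[1,99]))
E
```

```text
time_s: 17.65
position: [0.4724, -0.0764, 0.1137]
tool_rot: [[0.326, 0.766, 0.553], [0.38, -0.642, 0.666], [0.866, -0.007, -0.501]]
ft_force: [-0.2, -0.6, -1.7]
grip_width: 0.0129
gripper_force: 98.8
time_s: 17.85
position: [0.4729, -0.0772, 0.116]
tool_rot: [[0.321, 0.766, 0.557], [0.386, -0.643, 0.662], [0.865, 0.003, -0.502]]
ft_force: [0.1, 0.1, -2.3]
grip_width: 0.0128
gripper_force: 98.8
n=1 [-0.055, -0.005, 0.036] [0.0, 0.001, 0.001] | tcp [ 0.472 -0.074  0.083] wr [ 0.33 -0.25  0.21] q [-53, 35, 115, 64, 70, -60] dq5 marg27 err0.000 low0.083
n=1 [-0.076, -0.005, 0.048] [0.0, 0.001, 0.001] | tcp [ 0.472 -0.074  0.071] wr [ 0.33 -0.25  0.2 ] q [-53, 37, 116, 64, 69, -62] dq2 marg26 err0.000 low0.071
n=3 [-0.076, -0.005, -0.152] [0.0, 0.001, 0.001] | tcp [ 0.416 -0.141  0.121] wr [ 0.27 -0.31  0.25] q [-65, 30, 113, 53, 79, -57] dq4 marg27 err0.000 low0.121
cup 2017 [ 0.5197 -0.0164  0.0487  0.0051  0.0031] tilt deg [0.3 0.2] 0.0006113000442905456 z range [0.05791464 0.13793239]
```

```bash

python3 -m handwheel '[[[-0.02,-0.001,0.012],[0,0,0]],[[-0.04,-0.002,0.023],[0,0,0]],[[-0.058,-0.003,0.034],[0,0,0]],[[-0.0675,-0.004,0.039],[0,0,0]],[[-0.0675,-0.004,0.039],[0,0,0]],[[-0.0675,-0.004,0.039],[0,0,0]]]'
python3 -m handwheel '[[[-0.0017,0,0.001],[0,0,0]],[[-0.0034,0,0.002],[0,0,0]],[[-0.0051,0,0.003],[0,0,0]],[[-0.0051,0,0.003],[0,0,0]]]'
```

```text
time_s: 18.5
position: [0.4711, -0.0754, 0.0767]
tool_rot: [[0.32, 0.767, 0.557], [0.386, -0.642, 0.662], [0.865, 0.004, -0.501]]
ft_force: [-0.2, 0.2, -1.3]
grip_width: 0.0127
gripper_force: 98.9
time_s: 18.9
position: [0.471, -0.0751, 0.0733]
tool_rot: [[0.32, 0.767, 0.557], [0.386, -0.642, 0.662], [0.865, 0.003, -0.501]]
ft_force: [-0.4, -0.4, -1.1]
grip_width: 0.0127
gripper_force: 98.9
```

```bash

python3 -m handwheel '[[[-0.0017,0,0.001],[0,0,0]],[[-0.0017,0,0.001],[0,0,0]]]' | grep -E "pos|ft"
python3 -m handwheel '[[[-0.0017,0,0.001],[0,0,0]],[[-0.0017,0,0.001],[0,0,0]]]' | grep -E "pos|ft"
python3 -m handwheel '[[[-0.0017,0,0.001],[0,0,0]],[[-0.0017,0,0.001],[0,0,0]]]' | grep -E "pos|ft"
```

```text
position: [0.471, -0.0751, 0.0722]
ft_force: [1.0, 0.0, -1.8]
position: [0.471, -0.0752, 0.0712]
ft_force: [-0.2, -0.2, -1.9]
position: [0.471, -0.0751, 0.0703]
ft_force: [-0.3, -0.6, -2.0]
```

```bash

python3 -m handwheel '[[[-0.0013,0,0.0007],[0,0,0]],[[-0.0013,0,0.0007],[0,0,0]]]' | grep -E "pos|ft"
python3 -m handwheel '[[[-0.0013,0,0.0007],[0,0,0]],[[-0.0013,0,0.0007],[0,0,0]]]' | grep -E "pos|ft"
```

```text
position: [0.4711, -0.0752, 0.0698]
ft_force: [0.2, 0.0, -0.2]
position: [0.4711, -0.0752, 0.0695]
ft_force: [-3.1, -2.0, 5.5]
```

Contact is made. Release and retreat.

```bash

python3 -m handwheel '[[[0,0,0],[0,0,0]],[[0,0,0],[0,0,0]],[[0,0,0],[0,0,0]],[[0,0,0],[0,0,0]],[[0,0,0],[0,0,0]],[[0,0,0],[0,0,0]],[[0,0,0],[0,0,0]],[[0,0,0],[0,0,0]]]' 0.7 | grep -E "ft|grip"
python3 -m handwheel '[[[0,0,-0.03],[0,0,0]],[[0,0,-0.07],[0,0,0]],[[0,0,-0.12],[0,0,0]],[[0,0,-0.17],[0,0,0]],[[0,0,-0.21],[0,0,0]],[[0.04,0,-0.22],[0,0,0]],[[0.08,0,-0.24],[0,0,0]],[[0.08,0,-0.24],[0,0,0]],[[0.08,0,-0.24],[0,0,0]]]'
python3 - <<'E'
from h import *
a,_=get_image("top");b,_=get_image("side")
cv2.imwrite("pics/end.png",np.hstack([cv2.resize(a[60:290,200:460],(400,354)),cv2.resize(b[100:330,180:440],(400,354))])[:,:,::-1])
E
```

```text
ft_force: [-0.9, 0.9, 0.9]
grip_width: 0.0599
gripper_force: 0.0
time_s: 21.6
position: [0.4169, -0.1391, 0.1635]
tool_rot: [[0.32, 0.767, 0.557], [0.387, -0.642, 0.662], [0.865, 0.004, -0.502]]
ft_force: [0.3, 0.2, -0.9]
grip_width: 0.0594
gripper_force: 0.0
```

View pics/end.png

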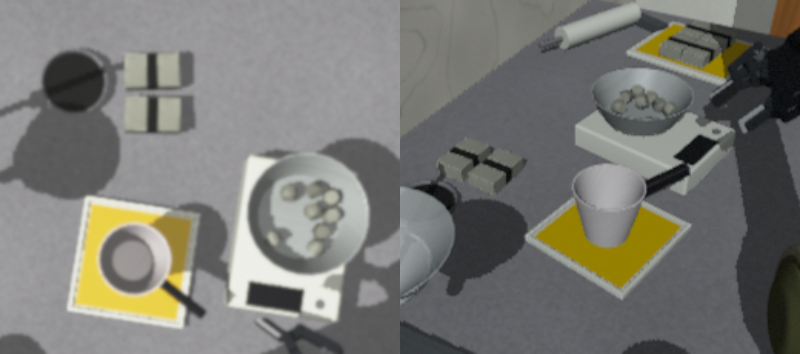

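The final view shows eight lumps in the pan (left crop: (290,190), (317,188), (331,197), (312,210), (333,215), (323,231), (315,246), (274,238)). The empty cup stands upright on the yellow sheet at (135,258). The specimens and dish look where they were, and the gripper is clear.

```bash
python3 -c "from rig import*;print(close_job())"
```

```text
the job is handed in; nothing more can be done
None
```

The job is handed in at about 22 s: all eight lumps are in the balance pan with none spilled, and the empty cup stands upright and released on the yellow sheet, with the specimens and dish left alone.

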